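Lid, queue and lock the sample pots

ROBOT

A 7-joint arm with a two-finger parallel gripper is mounted at the origin on the work surface. World frame = base frame: x ahead of the robot, y to its left, z up, the work surface at z = 0. Lengths are in m, angles in rad, forces in N, time in s.
With the tool pointing down it reaches from about 0.4 to 0.875 m from the base axis. Payload 6.5 kg.
Tool frame: the origin (TCP) lies midway between the tips of the shut fingers; the grasp point (between the pads) lies behind it (hold_point_z is the y of the grasp point in the tool frame, in m); y points along the fingers, z is the direction in which the jaws open and shut, and the axes are right-handed (so a half turn about y gives the same grasp; the last joint's range is limited). The gripper opens to 85 mm and grips with 20 to 120 N. Pads are 22 mm wide; open, the fingers measure 114 mm over their backs; the gripper's body (76 mm by 85 mm) begins 54 mm behind the grasp point. The pads swing forward as they close: fully open they stand 13 mm farther back than shut.
Start: joints at [1.054, 0.536, -0.004, 1.538, 0.003, 1.067, -0.071], TCP at [0.283, -0.585, 0.2] pointing down, gripper open.
Joint ranges: [-2.7, 2.7], [-0.37, 2.16], [-1.27, 1.26], [0.24, 2.4], [-1.31, 4.45], [0.19, 1.91], [-2.76, 2.76]. Speed limits (rad/s): [2.39, 2.39, 3.14, 3.14, 3.14, 3.14, 3.14].

INTERFACE

Orientations are given as a unit quaternion [w, x, y, z].
In Python, from plant import get_state, camera, camera_info, hand_in, spot_in, pinpoint, hold_point_z gives the robot as it stands.
- The arm moves only by the shell command python3 -m crank 'ROWS' [FORCE]. ROWS is JSON, a list of rows, each a list of 7 numbers: the turn, a rotation vector about the world's x, y, z in degrees, then the shift along the world's x, y, z in m, then the closure in counts, from 0 (fully open) to 255 (shut). A call has 1 to 10 rows; each row is the pose to reach, as a shift and turn from the pose commanded when the call began; what a row does not reach only later rows make up. A row lasts 1/12 s, in which the tool goes at most 41.7 mm and 7.16 degrees, less where a joint would pass 70% of its speed; a pose out of reach is approached as far as the arm can. A call with a gripper value outside its range is refused whole. The fingers move at their own pace and stop on an object; FORCE is the grip in N (left out, the last holds). Time passes only in rows, so rows that repeat a pose let the fingers close. It gives the time, the measured TCP pose, the force and the opening at its end, in the units of the state.
- get_state(): the state, without advancing time (a new reading comes with each control period).
- camera(name): name is "scene" or "top" or "wrist"; returns the picture (480x640x3 uint8, blue, green, red); there is no depth.
- camera_info(name): a dict with "fx", "fy", "cx", "cy" (pixels), "pose" (4x4, takes a point from camera to world coordinates); the wrist camera has in their place "hand_eye" (4x4, takes a point from camera to tool coordinates, whose origin is the TCP and whose axes are the tool frame's). Camera axes: x right, y down, z forward; pixel columns grow to the right and rows downward; lengths in m; the calibration is good to about 2 mm. A picture is of the moment at which its call begins: read the wrist's pose just before it. camera_info takes no time and is no camera call.
- hand_in(): hands the job in, once; it reports no verdict.
Trained networks look in the newest picture that a camera, given by its name, has taken for a name from the list of things; names that differ only in an ending like _2 or _b are one class to them, and where a whole thing is asked for, a point or a joint stands for the part that bears it (a point fixed in the world has none). Each returns a list of dicts, best first, with "p" (0 to 1); they miss things now and then, are a little off and sometimes report something else, mostly with a low value. They report only what shows in the picture. A call takes as long as a camera call.
- spot_in(camera, thing): "position" ([x, y, z] in m, in world coordinates, good to about 4 mm: the middle of the surface that is visible of it).
- pinpoint(camera, thing): "position" ([x, y, z] in m, in world coordinates, good to about 4 mm: a listed point, or the origin of a listed thing).
The state is a dict: "t": time; "joint_positions": joint angles; "qvel": joint speeds; "effort": joint torques, N m; "position": TCP position; "ee_rot": TCP orientation; "force": force on the tool from outside, world axes, zero at the start; "moment": the same for the moment, N m; "width": finger opening in m.
Only numpy, scipy, OpenCV 4.12 (cv2) and the standard library are available. Lean on these libraries where they do the work, as an engineer would, in place of code of your own. Each camera call takes 0.05 s, during which the arm holds its last target.

TASK

Get today's sample pots ready for the inspector: press the lid of every pot on the blue mat fully home, and only then slide that pot along the desk, upright and without picking it up, into the lane so that it stands wholly between the rails. When all the pots are in, swing the red gate shut across the mouth, and last of all put the lock pin fully down through the gate and the lug beneath it. Leave the other things on the desk alone.

Things in the scene. Friction and masses are not known exactly. Their poses are not given: they have to be found in the camera images.
- pot1: Round white ceramic sample pot with a green band, 56 mm across, body 50 mm high, about 160 g, loose; origin at the centre of its underside, z up. It carries an orange plug lid, 50 mm across. Sides are straight: it may be gripped across the body or pushed. None if this pot is absent today.
- lid1 (a joint): How far the orange lid of pot1 is pressed in (m): 0 stands 7 mm proud, 0.007 is fully home on the rim (hard stop). It starts between 0 and 0.003. It is a stiff sliding fit: about 5 N to move it, and it stays where it is left. The lid cannot come off. Its flat top is 65 mm above the pot's underside when fully proud, 58 mm when home.
- pot2: Round white ceramic sample pot with a green band, 56 mm across, body 50 mm high, about 160 g, loose; origin at the centre of its underside, z up. It carries an orange plug lid, 50 mm across. Sides are straight: it may be gripped across the body or pushed. None if this pot is absent today.
- lid2 (a joint): How far the orange lid of pot2 is pressed in (m): 0 stands 7 mm proud, 0.007 is fully home on the rim (hard stop). It starts between 0 and 0.003. It is a stiff sliding fit: about 5 N to move it, and it stays where it is left. The lid cannot come off. Its flat top is 65 mm above the pot's underside when fully proud, 58 mm when home.
- pot3: Round white ceramic sample pot with a green band, 56 mm across, body 50 mm high, about 160 g, loose; origin at the centre of its underside, z up. It carries an orange plug lid, 50 mm across. Sides are straight: it may be gripped across the body or pushed. None if this pot is absent today.
- lid3 (a joint): How far the orange lid of pot3 is pressed in (m): 0 stands 7 mm proud, 0.007 is fully home on the rim (hard stop). It starts between 0 and 0.003. It is a stiff sliding fit: about 5 N to move it, and it stays where it is left. The lid cannot come off. Its flat top is 65 mm above the pot's underside when fully proud, 58 mm when home.
- pot4: Round white ceramic sample pot with a green band, 56 mm across, body 50 mm high, about 160 g, loose; origin at the centre of its underside, z up. It carries an orange plug lid, 50 mm across. Sides are straight: it may be gripped across the body or pushed. None if this pot is absent today.
- lid4 (a joint): How far the orange lid of pot4 is pressed in (m): 0 stands 7 mm proud, 0.007 is fully home on the rim (hard stop). It starts between 0 and 0.003. It is a stiff sliding fit: about 5 N to move it, and it stays where it is left. The lid cannot come off. Its flat top is 65 mm above the pot's underside when fully proud, 58 mm when home.
- mat: Blue printed intake mat, 290 (x) x 270 (y) mm, under 2 mm, flush with the desk (no obstacle), with four yellow rings at (+-60, +-60) mm on which the pots start, a little off-centre. Fixed. Origin at its centre.
- lane: Fixed aluminium magazine lane without a floor: pots slide straight in over the desk. Origin on the desk, centre of the open mouth; own +y runs into the lane, x across it. Inside x -35 to 35, y 0 to 260 mm: four pots in single file; rails and end wall 10 mm high, 8 thick. Green spots at y = 48, 108, 168, 228 mm are only a guide. A 6 mm high foot runs out to x = +-85 mm beside the mouth (y 0 to 9).
- gate (a joint): Angle of the red gate bar (rad): 0 is shut across the mouth (hard stop); grows as it swings outward, to 2.8. Starts 2.2 to 2.7. Hinge: upright post 26 mm across, 21 high, at the lane's x = 70, y = -18 mm. At angle a the bar points from it along (-cos a, -sin a) in the lane's x, y. Stays where left (0.03 N m). Bar 14 mm wide, 22 to 32 mm above the desk.
- gate_knob (a point): Top centre of the black round upright knob on the gate, 16 mm across, 35 mm high, its top 67 mm above the desk; 70 mm from the hinge axis. To pinch from above or to push.
- gate_hole (a point): Centre of the upright hole in the 26 mm square tab at the gate's free end, at the tab's upper face, 32 mm above the desk; hole 11 mm across, through; 140 mm from the hinge axis.
- lug_hole (a point): Mouth of the upright 11 mm hole through the dark steel lug, a fixed 26 mm square block 20 mm high beside the lane's mouth (lane x = -70, y = -18 mm); 20 mm above the desk, open down to the desk. With the gate shut, the gate's hole lies straight above it.
- pin: Loose lock pin, about 45 g, standing upright in its parking block: steel shaft 8 mm across with a round tip, 28 mm long, under a yellow plastic head 18 mm across and 30 mm high to grip. Origin at the tip, z up along the pin to the head (head from z = 28 to 58 mm). Fully home in gate and lug the head rests on the gate and the tip is 4 mm above the desk.
- pin_block: Fixed grey parking block, 50 x 50 x 30 mm, with an 11 mm hole in its middle in which the pin stands, its head resting on the block's top. Origin at the centre of its underside.
- notes: yellow block of sticky notes, 76 x 76 x 12 mm; not part of the job, to be left alone. Origin at the centre of its underside.
- clip1: white moulded U-clip, 34 x 24 x 26 mm; not part of the job, to be left alone. Origin at the centre of its underside.
- clip2: white moulded U-clip, 34 x 24 x 26 mm; not part of the job, to be left alone. Origin at the centre of its underside.
- calculator: black desk calculator, 120 x 75 x 16 mm; not part of the job, to be left alone. Origin at the centre of its underside.
- mug: blue mug, 76 across, with a handle, height 85 mm; not part of the job, to be left alone. Origin at the centre of its underside.
- tin: flat yellow tin, 90 across, height 50 mm; not part of the job, to be left alone. Origin at the centre of its underside.

How it is judged:
On the way, in this order (a step that is already met when the one before it is completed fails the run):
1. every pot stands in the lane with its lid home (y of pot1 in the frame of lane between 0.024 and 0.25 m and x of pot1 in the frame of lane between -0.016 and 0.016 m and angle between each of pot1, pot2, pot3, pot4's own z axis and vertical below 0.12 rad and value of joint each of lid1, lid2, lid3, lid4 above 0.0055 m and y of pot2 in the frame of lane between 0.024 and 0.25 m and x of pot2 in the frame of lane between -0.016 and 0.016 m and y of pot3 in the frame of lane between 0.024 and 0.25 m and x of pot3 in the frame of lane between -0.016 and 0.016 m and y of pot4 in the frame of lane between 0.024 and 0.25 m and x of pot4 in the frame of lane between -0.016 and 0.016 m), for 0.2 s.
2. the gate is shut across the mouth (value of joint gate below 0.06 rad), for 0.2 s.
3. the pin is fully down through gate and lug (value of joint gate below 0.06 rad and horizontal distance between pin and lug_hole below 0.006 m and z of pin in the frame of lane below 0.01 m and angle between pin's own z axis and vertical below 0.15 rad), for 0.2 s.
At the end, for the whole second after the job is handed in: Pots upright (0.12 rad), centres 24 to 250 mm past the lane's mouth and within 16 mm of its middle line, lids in at least 5.5 of 7 mm; gate under 0.06 rad; pin upright, tip within 6 mm of the lug hole's axis and under 10 mm above the desk; all at rest and released (all of step 1 and all of step 3 and linear speed of each of pot1, pot2, pot3, pot4, pin below 0.02 m/s); the robot touches nothing.
It fails at once if a pot was picked up off the desk (over 30 mm) (height (world z) of any of pot1, pot2, pot3, pot4 above 0.03 m).
It fails at once if a pot was put in the lane with its lid still proud ((y of pot1 in the frame of lane between 0.02 and 0.27 m and x of pot1 in the frame of lane between -0.03 and 0.03 m and value of joint lid1 below 0.005 m) or (y of pot2 in the frame of lane between 0.02 and 0.27 m and x of pot2 in the frame of lane between -0.03 and 0.03 m and value of joint lid2 below 0.005 m) or (y of pot3 in the frame of lane between 0.02 and 0.27 m and x of pot3 in the frame of lane between -0.03 and 0.03 m and value of joint lid3 below 0.005 m) or (y of pot4 in the frame of lane between 0.02 and 0.27 m and x of pot4 in the frame of lane between -0.03 and 0.03 m and value of joint lid4 below 0.005 m)).
It fails at once if a bystander was moved over 50 mm (distance of any of notes, clip1, clip2, calculator, mug, tin from where it was at the start of the episode above 0.05 m).
Of pot1, pot2, pot3, pot4 only 2 to 4 are there at a start; the rules pass over those that are not, and their reading is None.
At some moment in a run one of pot1, pot2, pot3, pot4 may be knocked a few centimetres aside while the robot is not near it.
It also fails if it takes over 210 s, if anything falls off the work surface, if the arm or the gripper's body presses on something with over 40 N, if the wrist force passes 120 N, or if a joint passes its speed limit or range.

## Working session

There is one attempt and no reset: what is moved stays moved. The work goes in short steps, Python scripts to look and compute and a shell command to move; the robot and the scene stay as the last step left them, time stands still between calls to the robot, and variables do not carry over. Pictures are saved under pics/ and viewed, and the job is handed in when it is done.

```bash
mkdir -p pics; ls
python3 - <<'E'
from plant import *
import cv2,numpy as np
s=get_state();print({k:np.round(v,3).tolist() for k,v in s.items()});print(hold_point_z)
for n in("scene","top","wrist"):
    im=camera(n);cv2.imwrite(f"pics/{n}0.png",im);i=camera_info(n);print(n,{k:np.round(v,3).tolist() for k,v in i.items()})
E
```

```text
pics
{'t': 0.0, 'joint_positions': [1.054, 0.537, -0.004, 1.539, 0.003, 1.067, -0.071], 'qvel': [-0.002, 0.001, 0.001, 0.0, -0.0, 0.0, -0.0], 'effort': [-0.0, -58.341, 1.049, -25.911, 0.012, 0.009, -0.0], 'position': [0.283, -0.584, 0.199], 'ee_rot': [0.158, -0.158, 0.69, -0.689], 'force': [0.231, 0.814, 0.559], 'moment': [-0.021, 0.022, -0.004], 'width': 0.085}
-0.0187
scene {'fx': 456.934, 'fy': 456.934, 'cx': 316.539, 'cy': 240.347, 'pose': [[-0.432, 0.556, -0.71, 1.311], [0.902, 0.262, -0.343, 0.327], [-0.005, -0.789, -0.615, 0.756], [0.0, 0.0, 0.0, 1.0]]}
top {'fx': 556.915, 'fy': 556.915, 'cx': 318.93, 'cy': 235.144, 'pose': [[-0.004, -0.988, 0.157, 0.305], [-1.0, 0.005, 0.01, -0.036], [-0.01, -0.157, -0.987, 1.532], [0.0, 0.0, 0.0, 1.0]]}
wrist {'fx': 416.946, 'fy': 416.946, 'cx': 319.63, 'cy': 236.208, 'hand_eye': [[0.0, 0.96, 0.279, -0.071], [-0.0, -0.279, 0.96, -0.174], [1.0, -0.0, -0.0, -0.0], [0.0, 0.0, 0.0, 1.0]]}
```

View pics/scene0.png

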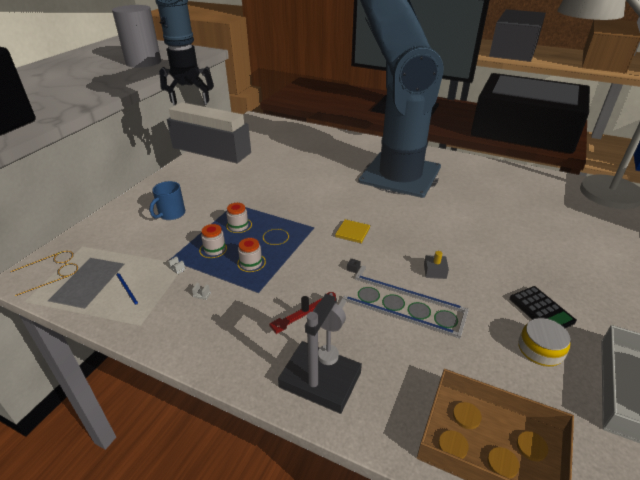

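View pics/top0.png

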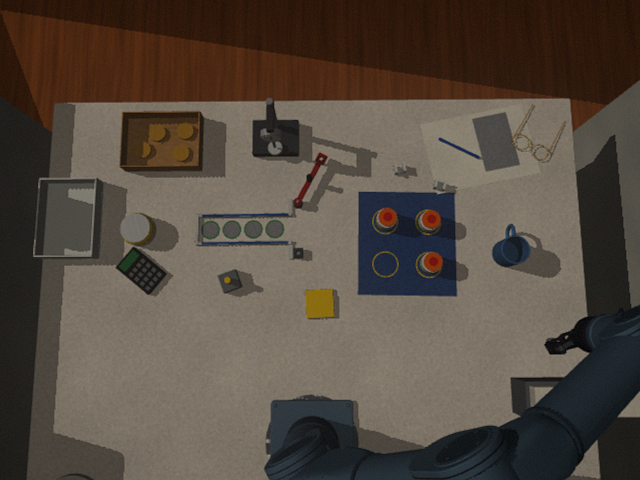

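Run:
```python
from plant import *
import numpy as np
for c in("top","scene"):
  camera(c)
  for n in ["pot1","lane","gate_knob","gate_hole","lug_hole","pin","pin_block","mat","notes","clip1","gate"]:
    r=pinpoint(c,n)
    print(c,n,[(np.round(d["position"],4).tolist(),round(d["p"],2)) for d in r[:5]])
print(r[0].keys() if r else 0, get_state()["t"])
```

```text
top pot1 [([0.5947, -0.2022, -0.0011], 0.95), ([0.4673, -0.3279, 0.0007], 0.92), ([0.5838, -0.3253, 0.0013], 0.75)]
top lane [([0.5749, 0.0533, -0.0028], 0.9), ([0.4687, -0.3238, 0.0014], 0.63)]
top gate_knob [([0.7055, 0.0032, 0.0666], 0.7)]
top gate_hole [([0.7653, -0.0343, 0.0353], 0.55)]
top lug_hole [([0.4998, 0.0388, 0.0215], 0.89), ([0.7373, -0.2491, -0.0029], 0.62)]
top pin [([0.4215, 0.2171, 0.0032], 0.56), ([0.3619, -0.0209, 0.0013], 0.41)]
top pin_block [([0.4262, 0.2188, 0.0021], 0.9)]
top mat [([0.5239, -0.269, 0.001], 0.96)]
top notes []
top clip1 [([0.7384, -0.2503, -0.0035], 0.67), ([0.6909, -0.3618, 0.0018], 0.53)]Traceback (most recent call last):
  File "<stdin>", line 6, in <module>
ValueError: it knows: calculator, clip, gate_hole, gate_knob, lane, lug_hole, mat, mug, notes, pin, pin_block, pot, tin
```

```bash
cat > h.py <<'E'
from plant import *
import numpy as np,cv2
from scipy.spatial.transform import Rotation as R
def pose():
    s=get_state(); q=s["ee_rot"]; T=np.eye(4); T[:3,:3]=R.from_quat([q[1],q[2],q[3],q[0]]).as_matrix(); T[:3,3]=s["position"]; return T,s
def shot(c):
    T,s=pose(); im=camera(c); i=camera_info(c)
    P=T@np.array(i["hand_eye"]) if c=="wrist" else np.array(i["pose"])
    return im,P,i
def px2w(u,v,z,P,i):
    d=P[:3,:3]@np.array([(u-i["cx"])/i["fx"],(v-i["cy"])/i["fy"],1]); o=P[:3,3]
    return o+d*(z-o[2])/d[2]
def w2px(p,P,i):
    c=P[:3,:3].T@(np.array(p)-P[:3,3]); return c[0]/c[2]*i["fx"]+i["cx"],c[1]/c[2]*i["fy"]+i["cy"]
def st():
    T,s=pose(); print("t",s["t"],"pos",np.round(s["position"],4),"y",np.round(T[:3,1],3),"z",np.round(T[:3,2],3),"F",np.round(s["force"],1),"w",round(s["width"],4),"q",np.round(s["joint_positions"],2))
E
python3 - <<'E'
from h import *
im=cv2.imread("pics/top0.png");i=camera_info("top");P=np.array(i["pose"])
cv2.imwrite("pics/lane0.png",cv2.resize(im[140:300,190:350],None,fx=5,fy=5,interpolation=cv2.INTER_CUBIC)[:600*2:, :][:800])
cv2.imwrite("pics/lane0.png",cv2.resize(im[145:295,190:350],None,fx=4,fy=4,interpolation=cv2.INTER_CUBIC))
cv2.imwrite("pics/mat0.png",cv2.resize(im[160:300,350:510],None,fx=4,fy=4,interpolation=cv2.INTER_CUBIC))
st()
E
```

```text
t 0.7 pos [ 0.2832 -0.5851  0.1999] y [-0. -0. -1.] z [ 0.436 -0.9    0.   ] F [-0.2  0.3  0.6] w 0.0854 q [ 1.05  0.54 -0.    1.54  0.    1.07 -0.07]
```

View pics/lane0.png

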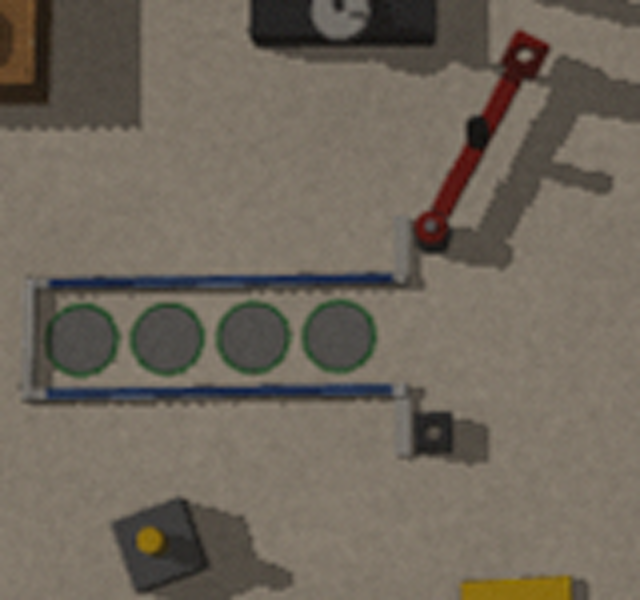

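View pics/mat0.png

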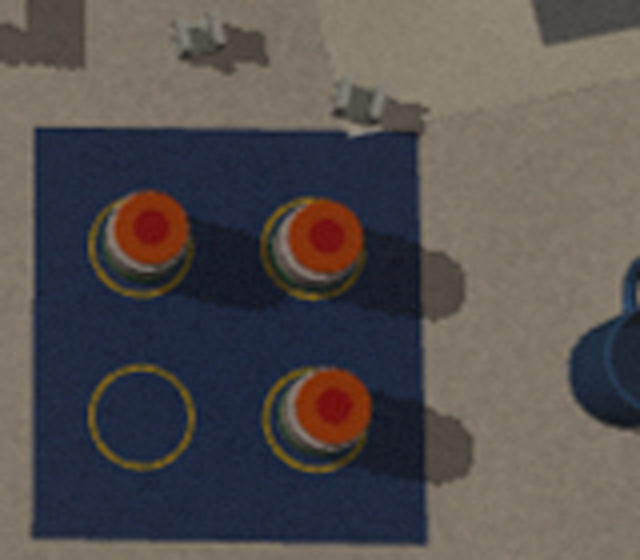

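Run:
```python
from h import *
i=camera_info("top");P=np.array(i["pose"])
f=lambda u,v,z,o:px2w(o[0]+(u+.5)/4-.5,o[1]+(v+.5)/4-.5,z,P,i)
L=(190,145);M=(350,160)
S=[f(*p,0,L)[:2] for p in[(82,340),(167,339),(254,338),(339,335)]]
print(np.round(S,4))
for n,u,v,z,o in [("lug",434,433,.02,L),("hinge",432,228,.032,L),("hole",525,56,.032,L),("knob",478,132,.06,L),("pin",150,538,.06,L),("p1",151,228,.0635,M),("p2",326,236,.0635,M),("p3",334,406,.0635,M)]:print(n,np.round(f(u,v,z,o),4))
S=np.array(S);d=S[0]-S[3];th=np.arctan2(-d[0],d[1]);print("yaw",th,"rad")
y=d/np.linalg.norm(d);print("mouth",S.mean(0)-y*.138, np.linalg.norm(d))
```

```text
[[0.5665 0.283 ]
 [0.5668 0.2235]
 [0.5672 0.1627]
 [0.569  0.1033]]
lug [0.4972 0.0358 0.02  ]
hinge [0.6379 0.0369 0.032 ]
hole [ 0.7601 -0.0276  0.032 ]
knob [0.6983 0.0044 0.06  ]
pin [0.423  0.2218 0.06  ]
p1 [ 0.5883 -0.2054  0.0635]
p2 [ 0.5822 -0.3222  0.0635]
p3 [ 0.4679 -0.3234  0.0635]
yaw 0.014204772628172603 rad
mouth [0.56933344 0.05513904] 0.17974075767526865
```

```bash
python3 -m crank '[[0,0,-25.8,0.185,0.262,-0.06,255],[0,0,-25.8,0.185,0.262,-0.06,255],[0,0,-25.8,0.185,0.262,-0.06,255],[0,0,-25.8,0.185,0.262,-0.06,255],[0,0,-25.8,0.185,0.262,-0.06,255],[0,0,-25.8,0.185,0.262,-0.06,255],[0,0,-25.8,0.185,0.262,-0.06,255],[0,0,-25.8,0.185,0.262,-0.06,255],[0,0,-25.8,0.185,0.262,-0.06,255],[0,0,-25.8,0.185,0.262,-0.06,255]]' 30
python3 - <<'E'
from h import *
st();im,P,i=shot("wrist");cv2.imwrite("pics/w1.png",im);print(np.round(P,3))
for d in pinpoint("wrist","pot"):print(np.round(d["position"],4),d["p"])
E
```

```text
t: 1.53
position: [0.4697, -0.3204, 0.1396]
ee_rot: [0.002, -0.002, 0.708, -0.707]
force: [-0.4, -0.4, 0.2]
width: -0.0002
t 1.5333 pos [ 0.4697 -0.3204  0.1396] y [-0.     0.001 -1.   ] z [ 0.006 -1.    -0.001] F [-0.4 -0.4  0.2] w -0.0002 q [ 0.51  0.47  0.02  1.81 -0.01  0.86 -1.03]
[[ 0.005 -0.96  -0.279  0.541]
 [-1.    -0.006 -0.    -0.32 ]
 [-0.001  0.279 -0.96   0.313]
 [ 0.     0.     0.     1.   ]]
[ 0.5931 -0.2018  0.0041] 0.78
[ 0.4734 -0.3226 -0.0018] 0.73
[ 0.5856 -0.324   0.0023] 0.62
```

View pics/w1.png

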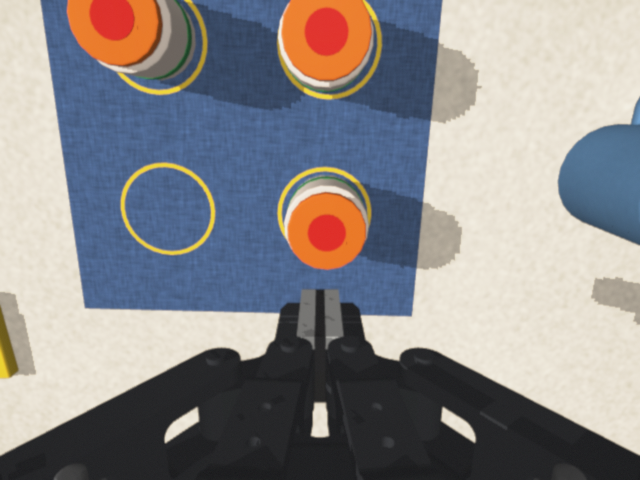

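Run:
```python
from h import *
T,s=pose();i=camera_info("wrist");P=T@np.array(i["hand_eye"])
for p in[(326,232),(326,31),(112,18)]:print(np.round(px2w(*p,.0635,P,i),4))
```

```text
[ 0.4688 -0.328   0.0635]
[ 0.583  -0.3276  0.0635]
[ 0.5894 -0.2115  0.0635]
```

```bash
python3 -m crank '[[0,0,0,-0.001,-0.005,-0.035,255],[0,0,0,-0.001,-0.005,-0.065,255],[0,0,0,-0.001,-0.005,-0.069,255],[0,0,0,-0.001,-0.005,-0.072,255],[0,0,0,-0.001,-0.005,-0.075,255],[0,0,0,-0.001,-0.005,-0.078,255],[0,0,0,-0.001,-0.005,-0.08,255],[0,0,0,-0.001,-0.005,-0.08,255]]'
```

```text
t: 2.3
position: [0.4677, -0.3284, 0.0606]
ee_rot: [-0.001, -0.0, -0.707, 0.707]
force: [0.2, 0.2, -0.3]
width: 0.0
```

```bash
python3 -m crank '[[0,0,0,0,0,-0.002,255],[0,0,0,0,0,-0.003,255],[0,0,0,0,0,-0.004,255],[0,0,0,0,0,-0.004,255]]'; python3 -m crank '[[0,0,0,0,0,-0.002,255],[0,0,0,0,0,-0.002,255]]'
```

```text
t: 2.63
position: [0.4671, -0.328, 0.0558]
ee_rot: [0.0, -0.0, 0.707, -0.707]
force: [0.1, -0.7, 0.2]
width: 0.0001
t: 2.8
position: [0.4671, -0.3279, 0.0536]
ee_rot: [0.0, -0.0, 0.707, -0.707]
force: [-0.7, -0.4, 0.2]
width: 0.0
```

Run:
```python
from h import *
st();im,P,i=shot("wrist");cv2.imwrite("pics/w2.png",im);im=camera("top");cv2.imwrite("pics/t2.png",im[100:340,300:620])
```

```text
t 2.8 pos [ 0.4671 -0.3279  0.0536] y [-0.  0. -1.] z [ 0.001 -1.    -0.   ] F [-0.7 -0.4  0.2] w 0.0 q [ 0.52  0.6   0.02  1.85 -0.01  0.69 -1.03]
```

View pics/w2.png

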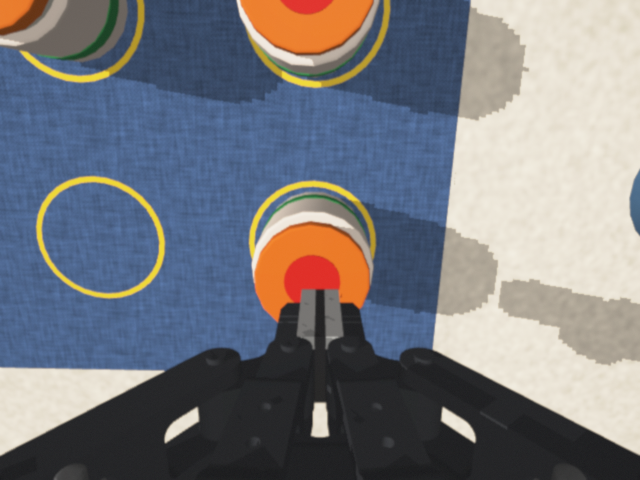

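View pics/t2.png

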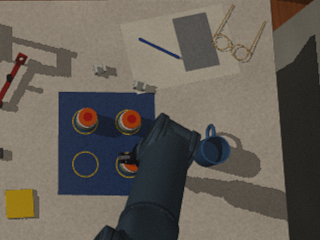

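Run:
```python
from h import *
T,s=pose();i=camera_info("wrist");P=T@np.array(i["hand_eye"])
print(w2px(T[:3,3],P,i), P[:3,3])
for z in(.05,.055,.06,.065):
  print(z,px2w(312,278,z,P,i), [w2px(px2w(312,278,z,P,i)+np.array([0,s_*.025,0]),P,i)[0] for s_ in(1,-1)])
```

```text
(np.float64(320.1184365323484), np.float64(280.5995437364989)) [ 0.53832319 -0.32785019  0.22747242]
0.05 [ 0.46683911 -0.3243205   0.05      ] [np.float64(257.2490055906849), np.float64(366.7548513915899)]
0.055 [ 0.46885306 -0.32441995  0.055     ] [np.float64(255.6618240205682), np.float64(368.3422598321505)]
0.06 [ 0.47086701 -0.32451939  0.06      ] [np.float64(253.97987327563192), np.float64(370.0244580695227)]
0.065 [ 0.47288096 -0.32461883  0.065     ] [np.float64(252.19440428382606), np.float64(371.810197752962)]
```

```bash
for k in 1 2 3 4; do python3 -m crank '[[0,0,0,0,0,-0.002,255],[0,0,0,0,0,-0.002,255]]'|grep -E "pos|force"; done
```

```text
position: [0.467, -0.3279, 0.0516]
force: [0.0, -0.3, -0.2]
position: [0.467, -0.3279, 0.0495]
force: [-0.4, -0.8, -0.7]
position: [0.467, -0.3279, 0.0475]
force: [0.6, -0.3, -0.8]
position: [0.467, -0.328, 0.0456]
force: [0.7, 0.1, -0.6]
```

Run:
```python
from h import *
st();im,P,i=shot("wrist");cv2.imwrite("pics/w3.png",im);im=camera("scene");cv2.imwrite("pics/s3.png",cv2.resize(im[150:330,130:370],None,fx=3.3,fy=3.3))
```

```text
t 3.5667 pos [ 0.467  -0.328   0.0456] y [-0.  0. -1.] z [ 0.001 -1.    -0.   ] F [ 0.7  0.1 -0.6] w 0.0002 q [ 0.52  0.61  0.01  1.85 -0.01  0.67 -1.03]
```

View pics/w3.png

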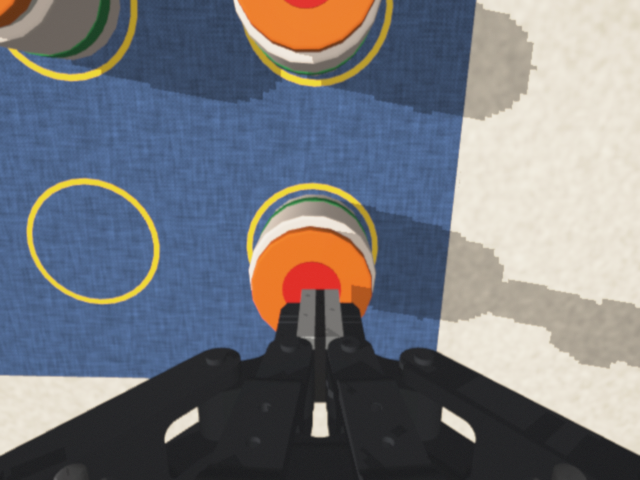

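View pics/s3.png

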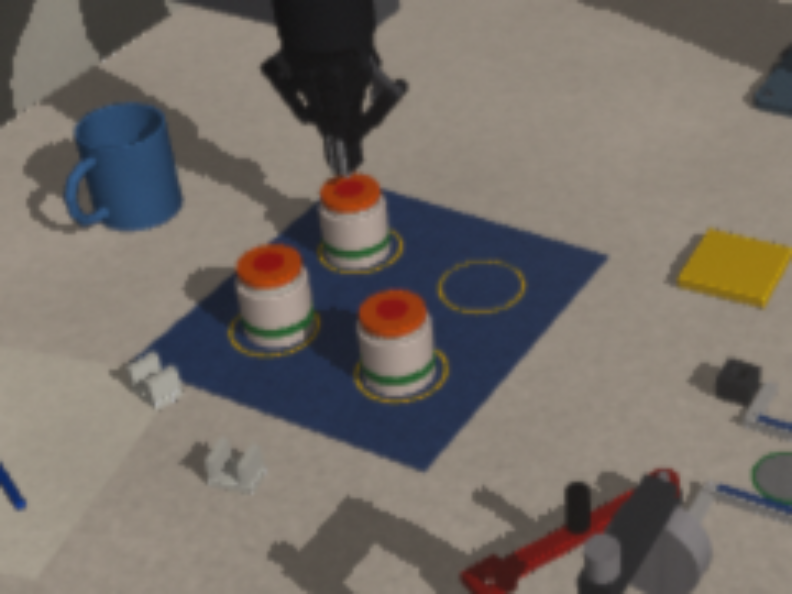

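Run:
```python
from h import *
T,s=pose();i=camera_info("wrist");P=T@np.array(i["hand_eye"])
for x in(0,.011):
  for y in(0,-.01,-.0187,-.03):
    print(x,y,[np.round(w2px((T@np.array([x,y,z,1]))[:3],P,i),0).tolist() for z in(-.005,.005)])
j=camera_info("scene");Q=np.array(j["pose"])
for z in(.045,.055,.065,.07):print(z,np.round(px2w(234.5,203,z,Q,j),4))
print("lid px", [px2w(130+350/3.3,150+192/3.3,z,Q,j).round(4) for z in(.058,.0635)], "TCP px",w2px(T[:3,3],Q,j))
print("ring",px2w(313,240,0,P,i))
im=camera("wrist")
for d in pinpoint("wrist","pot"):print(np.round(d["position"],4),d["p"])
```

```text
0 0 [[309.0, 281.0], [331.0, 281.0]]
0 -0.01 [[308.0, 290.0], [332.0, 290.0]]
0 -0.0187 [[308.0, 298.0], [333.0, 298.0]]
0 -0.03 [[307.0, 311.0], [333.0, 311.0]]
0.011 0 [[309.0, 303.0], [331.0, 303.0]]
0.011 -0.01 [[309.0, 313.0], [332.0, 313.0]]
0.011 -0.0187 [[308.0, 323.0], [332.0, 323.0]]
0.011 -0.03 [[307.0, 337.0], [333.0, 337.0]]
0.045 [ 0.434  -0.3542  0.045 ]
0.055 [ 0.4463 -0.3446  0.055 ]
0.065 [ 0.4587 -0.335   0.065 ]
0.07 [ 0.4648 -0.3302  0.07  ]
lid px [array([ 0.4699, -0.3234,  0.058 ]), array([ 0.4765, -0.3183,  0.0635])] TCP px (np.float64(235.71021513264412), np.float64(210.96198668250895))
ring [ 0.47234365 -0.32413615  0.        ]
[ 0.4725 -0.3263 -0.0007] 0.93
[ 5.860e-01 -3.188e-01 -1.000e-04] 0.8
```

```bash
for k in 1 2 3 4 5; do python3 -m crank '[[0,0,0,0,0,-0.002,255],[0,0,0,0,0,-0.002,255]]'|grep -E "pos|force"; done
```

```text
position: [0.4671, -0.328, 0.0437]
force: [-0.0, 0.4, -0.5]
position: [0.467, -0.3279, 0.0415]
force: [0.6, 0.9, 0.4]
position: [0.467, -0.3279, 0.0395]
force: [0.5, -0.9, -0.4]
position: [0.467, -0.328, 0.0376]
force: [-0.8, -0.4, 0.3]
position: [0.467, -0.328, 0.0356]
force: [-0.0, -0.3, 1.2]
```

Run:
```python
from h import *
st();im,P,i=shot("wrist");im2=camera("scene");cv2.imwrite("pics/c4.png",np.hstack([cv2.resize(im[150:350,200:440],None,fx=1.66,fy=1.66),cv2.resize(im2[170:270,180:300],None,fx=3.32,fy=3.32)]))
```

```text
t 4.6 pos [ 0.467  -0.328   0.0356] y [-0.  0. -1.] z [ 0.001 -1.    -0.   ] F [-0.  -0.3  1.2] w -0.0001 q [ 0.52  0.63  0.01  1.86 -0.01  0.66 -1.03]
```

View pics/c4.png

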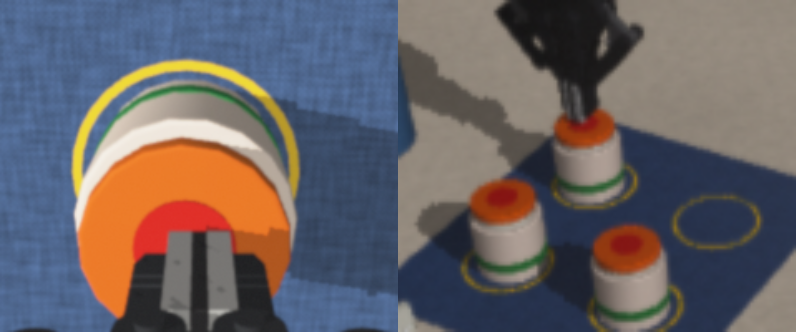

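```bash
for k in 1 2 3 4 5; do python3 -m crank '[[0,0,0,0,0,-0.002,255],[0,0,0,0,0,-0.002,255]]'|grep -E "pos|force"; done
```

```text
position: [0.467, -0.328, 0.0336]
force: [0.5, -0.8, -0.2]
position: [0.467, -0.3279, 0.0316]
force: [-0.2, -0.1, -0.6]
position: [0.4671, -0.328, 0.0298]
force: [-0.6, 0.1, 0.5]
position: [0.4671, -0.328, 0.0278]
force: [-0.1, 0.0, 1.7]
position: [0.4672, -0.3281, 0.0266]
force: [-3.8, 2.1, 13.7]
```

```bash
for k in 1 2 3; do python3 -m crank '[[0,0,0,0,0,-0.001,255],[0,0,0,0,0,-0.001,255]]'|grep -E "pos|force"; done;  python3 - <<'E'
from h import *
st();im,P,i=shot("wrist");im2=camera("scene");cv2.imwrite("pics/c5.png",np.hstack([cv2.resize(im[150:350,200:440],None,fx=1.66,fy=1.66),cv2.resize(im2[170:270,180:300],None,fx=3.32,fy=3.32)]))
E
```

```text
position: [0.4672, -0.3281, 0.0265]
force: [-6.2, 4.3, 21.3]
position: [0.4673, -0.3282, 0.0264]
force: [-8.7, 5.7, 31.1]
position: [0.4673, -0.3283, 0.0263]
force: [-10.9, 7.1, 40.3]
t 6.0333 pos [ 0.4673 -0.3283  0.0263] y [ 0.  0. -1.] z [ 0. -1. -0.] F [-10.9   7.1  40.3] w 0.0002 q [ 0.52  0.65  0.01  1.86 -0.01  0.64 -1.03]
```

View pics/c5.png

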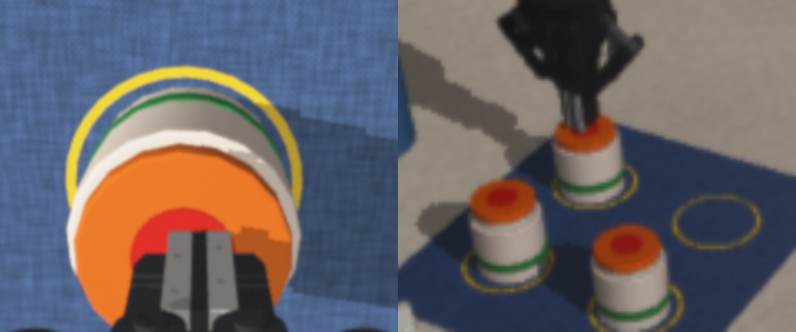

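```bash
python3 -m crank '[[0,0,0,0,0,0.02,255],[0,0,0,0,0,0.06,255],[0,0,0,-0.02,0.0,0.11,255],[0,0,0,-0.02,0,0.11,255],[0,0,0,-0.02,0,0.11,255]]'
python3 - <<'E'
from h import *
st();im,P,i=shot("wrist");cv2.imwrite("pics/w6.png",im)
im=camera("scene");cv2.imwrite("pics/s6.png",cv2.resize(im[180:290,180:300],None,fx=5,fy=5,interpolation=cv2.INTER_CUBIC))
E
```

```text
t: 6.55
position: [0.4481, -0.3301, 0.1363]
ee_rot: [-0.001, -0.002, -0.706, 0.708]
force: [-0.6, -0.5, -0.6]
width: -0.0001
t 6.55 pos [ 0.4481 -0.3301  0.1363] y [ 0.005 -0.004 -1.   ] z [-0.001 -1.     0.004] F [-0.6 -0.5 -0.6] w -0.0001 q [ 0.54  0.45  0.02  1.85 -0.01  0.83 -1.01]
```

View pics/w6.png

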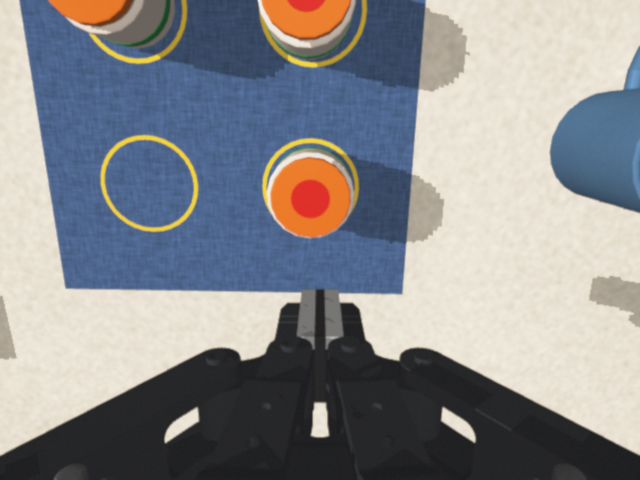

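View pics/s6.png

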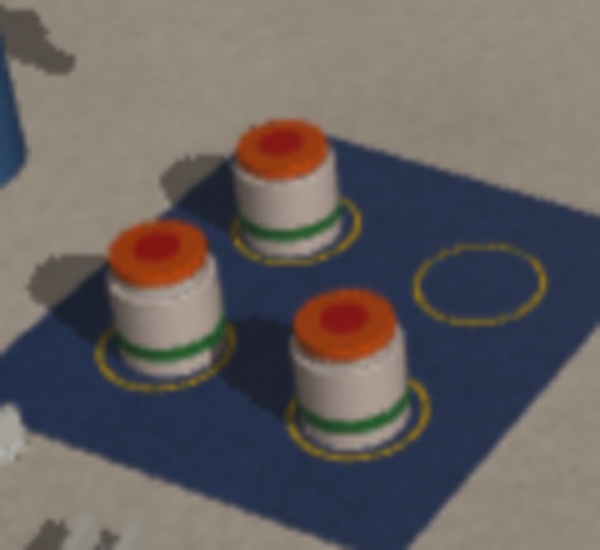

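```bash
python3 -m crank '[[0,0,0,0.04,0.001,0,255],[0,0,0,0.08,0.002,0,255],[0,0,0,0.12,0.003,-0.01,255],[0,0,0,0.135,0.004,-0.04,255],[0,0,0,0.135,0.004,-0.07,255],[0,0,0,0.135,0.004,-0.09,255],[0,0,0,0.135,0.004,-0.095,255],[0,0,0,0.135,0.004,-0.1,255],[0,0,0,0.135,0.004,-0.1,255]]';python3 - <<'E'
from h import *
st();im,P,i=shot("wrist");cv2.imwrite("pics/c7.png",im[100:360,120:520])
E
```

```text
t: 7.4
position: [0.5815, -0.3234, 0.0318]
ee_rot: [-0.0, -0.001, 0.708, -0.707]
force: [-0.5, 0.1, 0.4]
width: -0.0001
t 7.4 pos [ 0.5815 -0.3234  0.0318] y [-0.002  0.001 -1.   ] z [ 0.001 -1.    -0.001] F [-0.5  0.1  0.4] w -0.0001 q [ 0.43  0.76  0.01  1.59 -0.01  0.79 -1.12]
```

View pics/c7.png

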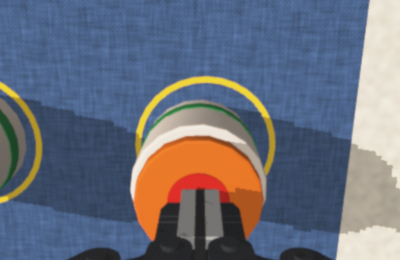

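```bash
for k in 1 2 3 ; do python3 -m crank '[[0,0,0,0,0,-0.002,255],[0,0,0,0,0,-0.002,255]]'|grep -E "pos|force"; done
```

```text
position: [0.5826, -0.3247, 0.0318]
force: [0.2, -0.6, -1.0]
position: [0.5826, -0.3246, 0.0295]
force: [0.9, 0.1, 1.0]
position: [0.5826, -0.3246, 0.0274]
force: [0.5, -0.3, 3.3]
```

```bash
for k in 1 2 3 ; do python3 -m crank '[[0,0,0,0,0,-0.001,255],[0,0,0,0,0,-0.001,255]]'|grep -E "pos|force"; done
```

```text
position: [0.5827, -0.3246, 0.0267]
force: [-1.1, 0.2, 8.0]
position: [0.5827, -0.3246, 0.0266]
force: [-4.2, 1.0, 14.3]
position: [0.5828, -0.3246, 0.0266]
force: [-6.0, 1.6, 21.2]
```

```bash
python3 -m crank '[[0,0,0,0,0,-0.001,255],[0,0,0,0,0,-0.001,255],[0,0,0,0,0,0.03,255],[0,0,0,0.002,0.04,0.035,255],[0,0,0,0.004,0.08,0.035,255],[0,0,0,0.006,0.116,0.03,255],[0,0,0,0.006,0.116,0.01,255],[0,0,0,0.006,0.116,0.006,255],[0,0,0,0.006,0.116,0.003,255],[0,0,0,0.006,0.116,0.002,255]]';python3 - <<'E'
from h import *
st();im,P,i=shot("wrist");cv2.imwrite("pics/c8.png",im[100:360,120:520])
E
```

```text
t: 9.28
position: [0.591, -0.2027, 0.0282]
ee_rot: [0.002, -0.0, 0.709, -0.705]
force: [-3.6, 14.9, 27.1]
width: -0.0001
t 9.2833 pos [ 0.591  -0.2027  0.0282] y [ 0.003  0.006 -1.   ] z [ 0.003 -1.    -0.006] F [-3.6 14.9 27.1] w -0.0001 q [ 0.26  0.71  0.01  1.71 -0.02  0.72 -1.29]
```

View pics/c8.png

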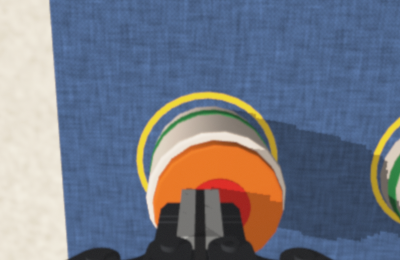

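```bash
for k in 1 2; do python3 -m crank '[[0,0,0,0,0,0,255],[0,0,0,0,0,-0.001,255]]'|grep -E "pos|force"; done
python3 - <<'E'
from h import *
st()
E
```

```text
position: [0.5913, -0.2029, 0.0282]
force: [-5.0, 17.6, 31.0]
position: [0.5913, -0.2019, 0.0276]
force: [-6.2, 19.5, 36.3]
t 9.6667 pos [ 0.5913 -0.2019  0.0276] y [ 0.004  0.007 -1.   ] z [ 0.003 -1.    -0.007] F [-6.2 19.5 36.3] w 0.0002 q [ 0.26  0.71  0.    1.71 -0.02  0.72 -1.29]
```

```bash
python3 -m crank '[[0,0,0,-0.001,-0.003,0.02,255],[0,0,0,-0.001,-0.003,0.02,255],[0,0,0,-0.001,-0.003,0.02,255]]';python3 - <<'E'
from h import *
st();im,P,i=shot("wrist");cv2.imwrite("pics/c9.png",im[100:360,120:520])
E
```

```text
t: 9.92
position: [0.5874, -0.2132, 0.0448]
ee_rot: [0.0, -0.001, -0.707, 0.708]
force: [0.6, -0.1, -0.7]
width: -0.0002
t 9.9167 pos [ 0.5874 -0.2132  0.0448] y [ 0.001 -0.002 -1.   ] z [-0.002 -1.     0.002] F [ 0.6 -0.1 -0.7] w -0.0002 q [ 0.27  0.69  0.01  1.71 -0.01  0.75 -1.29]
```

View pics/c9.png

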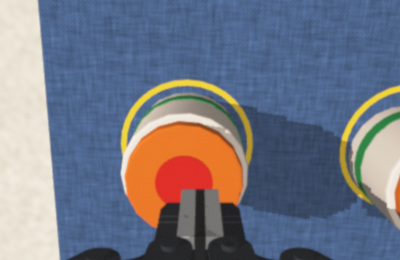

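```bash
python3 -m crank '[[0,0,0,0.002,0.007,0,255],[0,0,0,0.002,0.007,-0.009,255],[0,0,0,0.002,0.007,-0.012,255],[0,0,0,0.002,0.007,-0.015,255],[0,0,0,0.002,0.007,-0.0165,255],[0,0,0,0.002,0.007,-0.018,255],[0,0,0,0.002,0.007,-0.019,255]]';for k in 1 2; do python3 -m crank '[[0,0,0,0,0,-0.001,255],[0,0,0,0,0,-0.001,255]]'|grep -E "pos|force"; done
```

```text
t: 10.55
position: [0.5885, -0.2038, 0.0265]
ee_rot: [-0.001, -0.001, 0.707, -0.707]
force: [-10.6, 3.8, 30.0]
width: -0.0003
position: [0.5885, -0.2038, 0.0265]
force: [-11.5, 4.4, 28.0]
position: [0.5885, -0.2038, 0.0264]
force: [-13.3, 5.0, 36.7]
```

```bash
python3 -m crank '[[0,0,0,0,0,0.03,255],[0,0,0,0,0,0.06,20],[0,0,0,0,0,0.06,20],[0,0,0,0,0,0.06,20],[0,0,0,0,0,0.06,20],[0,0,0,0,0,0.06,20],[0,0,0,0,0,0.06,20]]';python3 - <<'E'
from h import *
st();im,P,i=shot("wrist");cv2.imwrite("pics/w10.png",im)
im=camera("scene");cv2.imwrite("pics/s10.png",cv2.resize(im[130:290,180:340],None,fx=3.7,fy=3.7,interpolation=cv2.INTER_CUBIC))
E
```

```text
t: 11.47
position: [0.5882, -0.2038, 0.0815]
ee_rot: [-0.001, -0.001, 0.707, -0.707]
force: [0.4, -0.1, 0.1]
width: 0.0722
t 11.4667 pos [ 0.5882 -0.2038  0.0815] y [-0.002  0.001 -1.   ] z [ 0.001 -1.    -0.001] F [ 0.4 -0.1  0.1] w 0.0722 q [ 0.25  0.63  0.01  1.7  -0.01  0.81 -1.3 ]
```

View pics/w10.png

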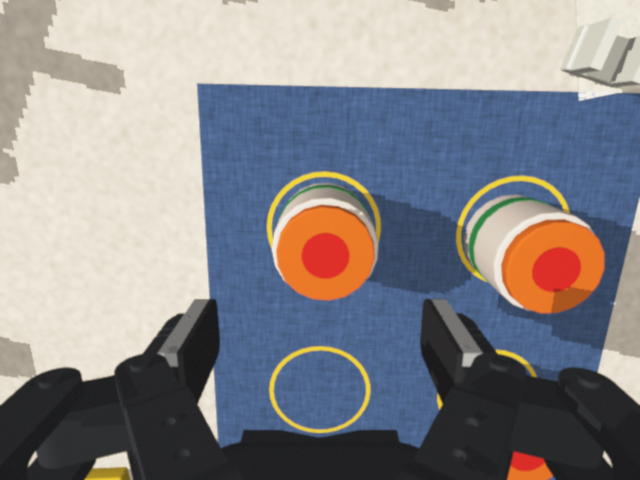

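View pics/s10.png

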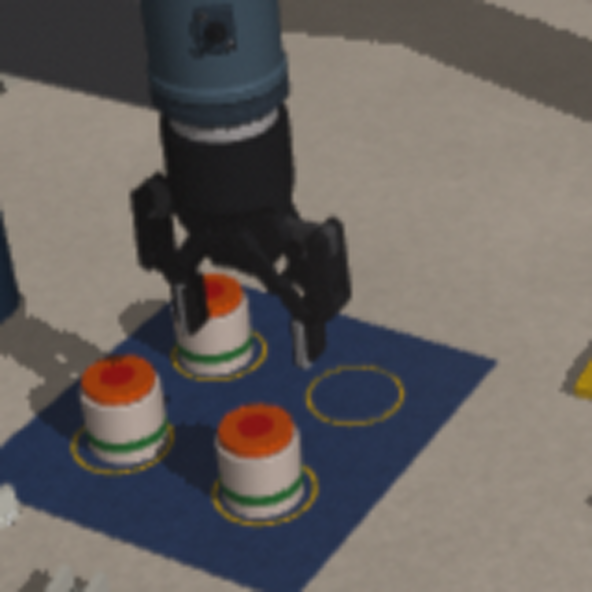

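Run:
```python
from h import *
T,s=pose();i=camera_info("wrist");P=T@np.array(i["hand_eye"])
for p in[(325,252),(555,267)]:print(np.round(px2w(*p,.058,P,i),4))
im=camera("wrist")
for d in pinpoint("wrist","pot"):print(np.round(d["position"],4),d["p"])
```

```text
[ 0.5941 -0.2063  0.058 ]
[ 0.5861 -0.3222  0.058 ]
[ 0.59   -0.2045  0.0012] 0.98
[ 0.5859 -0.3227  0.0033] 0.73
```

```bash
python3 -m crank '[[0,0,0,0.003,-0.002,-0.03,10],[0,0,0,0.003,-0.002,-0.06,10],[0,0,0,0.003,-0.002,-0.075,10],[0,0,0,0.003,-0.002,-0.085,10],[0,0,0,0.003,-0.002,-0.09,10],[0,0,0,0.003,-0.002,-0.095,10],[0,0,0,0.003,-0.002,-0.095,10]]' 25;python3 - <<'E'
from h import *
st();im,P,i=shot("wrist");cv2.imwrite("pics/w11.png",im)
im=camera("scene");cv2.imwrite("pics/s11.png",cv2.resize(im[130:290,180:340],None,fx=3.7,fy=3.7,interpolation=cv2.INTER_CUBIC))
E
```

```text
t: 12.25
position: [0.5924, -0.2061, -0.0122]
ee_rot: [-0.0, 0.0, -0.707, 0.707]
force: [0.5, 0.1, 0.3]
width: 0.082
t 12.25 pos [ 0.5924 -0.2061 -0.0122] y [ 0. -0. -1.] z [ 0.001 -1.     0.   ] F [0.5 0.1 0.3] w 0.082 q [ 0.26  0.78  0.01  1.71 -0.01  0.66 -1.3 ]
```

View pics/w11.png

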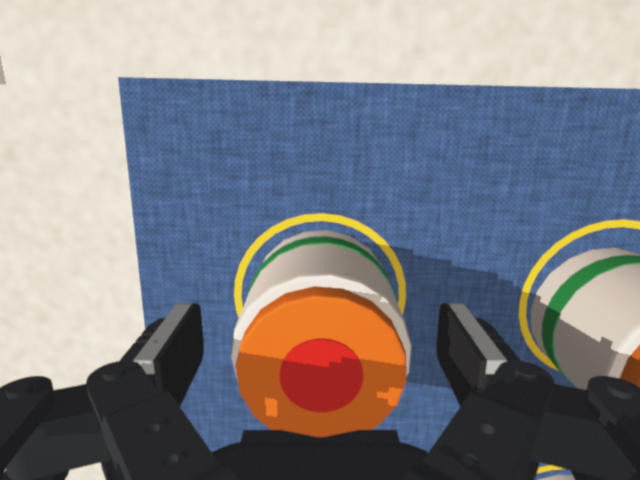

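View pics/s11.png

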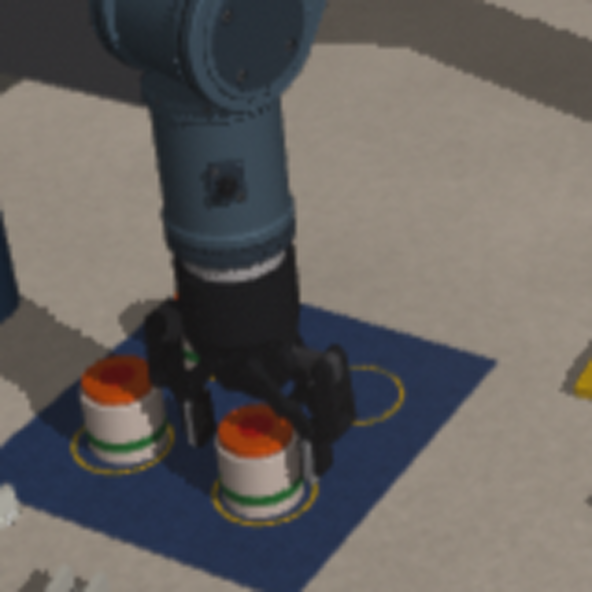

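```bash
python3 -m crank '[[0,0,0,0,0,-0.004,10],[0,0,0,0,0,-0.008,10],[0,0,0,0,0,-0.012,10],[0,0,0,0,0,-0.012,10]]' 25; python3 -m crank '[[0,0,0,0,0,0,110],[0,0,0,0,0,0,110],[0,0,0,0,0,0,110],[0,0,0,0,0,0,110],[0,0,0,0,0,0,110],[0,0,0,0,0,0,110]]' 25;python3 - <<'E'
from h import *
st();im,P,i=shot("wrist");cv2.imwrite("pics/w12.png",im)
E
```

```text
t: 12.68
position: [0.5916, -0.2059, -0.0249]
ee_rot: [-0.0, -0.001, 0.707, -0.707]
force: [0.0, 0.7, -0.3]
width: 0.082
t: 13.18
position: [0.5924, -0.2062, -0.0239]
ee_rot: [-0.0, 0.0, -0.707, 0.707]
force: [0.3, -0.5, 1.3]
width: 0.0555
t 13.1833 pos [ 0.5924 -0.2062 -0.0239] y [ 0. -0. -1.] z [ 0.001 -1.     0.   ] F [ 0.3 -0.5  1.3] w 0.0555 q [ 0.26  0.8   0.01  1.71 -0.01  0.64 -1.3 ]
```

View pics/w12.png

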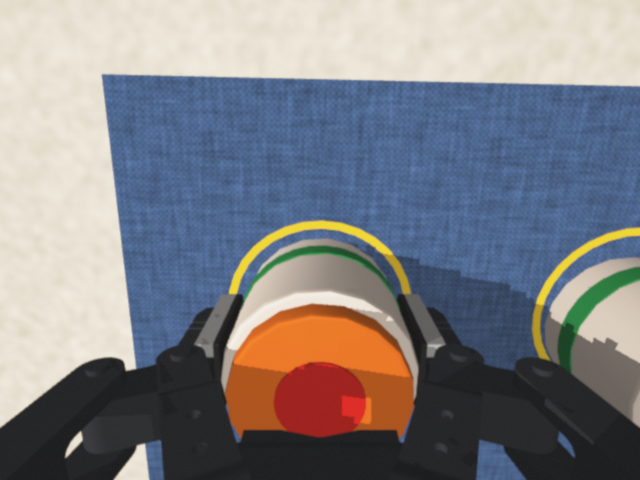

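```bash
python3 -m crank '[[0,0,0,-0.003,0.015,0,110],[0,0,0,-0.006,0.035,0,110],[0,0,0,-0.01,0.06,0,110],[0,0,0,-0.014,0.085,0,110],[0,0,0,-0.018,0.11,0,110],[0,0,0,-0.021,0.135,0,110],[0,0,0,-0.023,0.155,0,110],[0,0,0,-0.023,0.17,0,110],[0,0,0,-0.023,0.176,0,110],[0,0,0,-0.023,0.176,0,110]]';python3 - <<'E'
from h import *
st();im,P,i=shot("wrist");cv2.imwrite("pics/w13.png",im)
camera("wrist")
for n in("lane","lug_hole","pot"):
  for d in pinpoint("wrist",n):print(n,np.round(d["position"],4),d["p"])
E
```

```text
t: 14.07
position: [0.569, -0.0268, -0.0239]
ee_rot: [0.001, -0.001, 0.708, -0.706]
force: [-0.5, 3.3, 2.9]
width: 0.0554
t 14.0667 pos [ 0.569  -0.0268 -0.0239] y [-0.     0.002 -1.   ] z [ 0.004 -1.    -0.002] F [-0.5  3.3  2.9] w 0.0554 q [-0.05  0.73  0.02  1.87 -0.04  0.54 -1.57]
pot [ 5.669e-01 -2.630e-02 -3.000e-04] 0.73
```

View pics/w13.png

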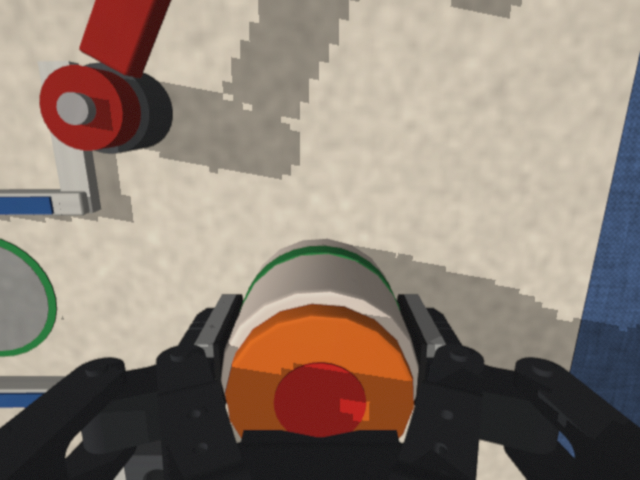

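Run:
```python
from h import *
T,s=pose();i=camera_info("wrist");P=T@np.array(i["hand_eye"])
for n,u,v,z in[("upin",30,197,.01),("up-outer",95,208,.0),("lowtop",60,393,.01),("lowbot",60,378,0),("hinge",77,108,.034)]:print(n,np.round(px2w(u,v,z,P,i),4))
```

```text
upin [0.6139 0.0682 0.01  ]
up-outer [0.6079 0.0522 0.    ]
lowtop [0.536  0.0715 0.01  ]
lowbot [0.5358 0.0776 0.    ]
hinge [0.6424 0.0341 0.034 ]
```

```bash
python3 -m crank '[[0,0,0,0.001,0.015,0,110],[0,0,0,0.001,0.035,0,110],[0,0,0,0.001,0.06,0,110],[0,0,0,0.001,0.085,0,110],[0,0,0,0.001,0.11,0,110],[0,0,0,0.001,0.135,0,110],[0,0,0,0.001,0.16,0,110],[0,0,0,0,0.175,0,110],[0,0,0,0,0.18,0,110],[0,0,0,0,0.18,0,110]]';python3 - <<'E'
from h import *
st();im,P,i=shot("wrist");cv2.imwrite("pics/w14.png",im)
E
```

```text
t: 15.15
position: [0.5697, 0.1505, -0.0239]
ee_rot: [0.001, -0.0, 0.707, -0.707]
force: [-0.4, 2.8, 4.3]
width: 0.0556
t 15.15 pos [ 0.5697  0.1505 -0.0239] y [ 0.001  0.    -1.   ] z [ 0.001 -1.    -0.   ] F [-0.4  2.8  4.3] w 0.0556 q [-0.37  0.75  0.05  1.82 -0.07  0.57 -1.85]
```

View pics/w14.png

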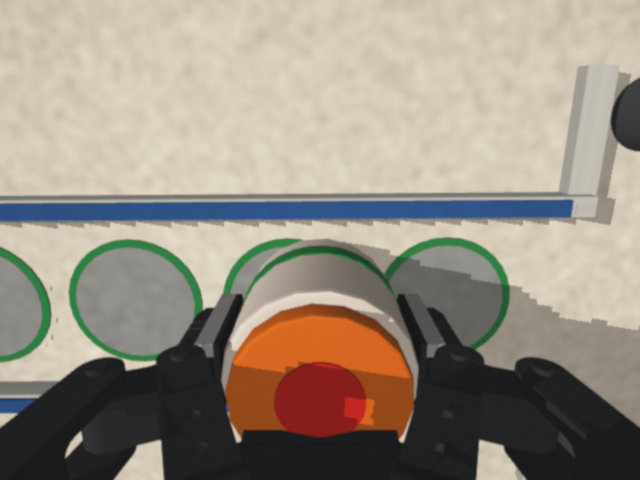

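Run:
```python
from h import *
T,s=pose();i=camera_info("wrist");P=T@np.array(i["hand_eye"])
for n,u,v,z in[("s3",135,299,0),("s1",447,297,.0),("railtop",0,204,.01),("railtop",570,200,.01),("lowrail",20,390,0)]:print(n,np.round(px2w(u,v,z,P,i),4))
```

```text
s3 [0.5718 0.2224 0.    ]
s1 [0.5727 0.1004 0.    ]
railtop [0.6117 0.2593 0.01  ]
railtop [0.6131 0.0649 0.01  ]
lowrail [0.5303 0.2757 0.    ]
```

```bash
python3 -m crank '[[0,0,0,0,0.015,0,110],[0,0,0,0,0.035,0,110],[0,0,0,-0.001,0.06,0,110],[0,0,0,-0.001,0.085,0,110],[0,0,0,-0.001,0.1,0,110],[0,0,0,-0.001,0.108,0,110],[0,0,0,-0.001,0.108,0,110],[0,0,0,-0.001,0.108,0,110],[0,0,0,-0.001,0.108,0,80],[0,0,0,-0.001,0.108,0,70]]';python3 - <<'E'
from h import *
st();im,P,i=shot("wrist");cv2.imwrite("pics/w15.png",im)
E
```

```text
t: 16.03
position: [0.5679, 0.2559, -0.0247]
ee_rot: [0.001, 0.0, -0.707, 0.708]
force: [-0.4, -0.5, -0.3]
width: 0.0622
t 16.0333 pos [ 0.5679  0.2559 -0.0247] y [-0.001 -0.002 -1.   ] z [-0.001 -1.     0.002] F [-0.4 -0.5 -0.3] w 0.0622 q [-0.54  0.79  0.07  1.72 -0.08  0.63 -2.  ]
```

View pics/w15.png

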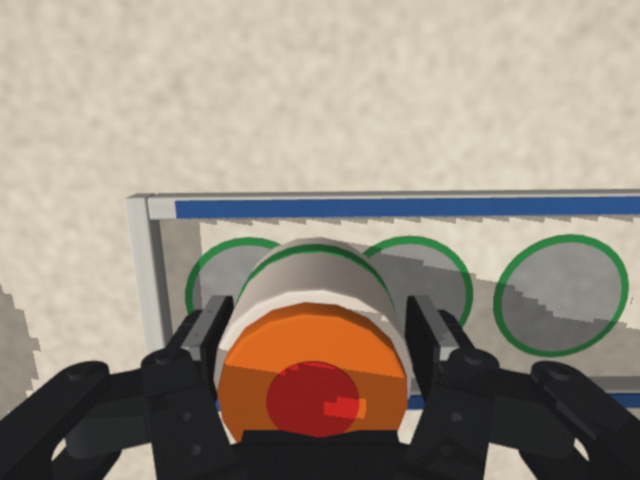

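```bash
python3 -m crank '[[0,0,0,0,0,0.03,65],[0,0,0,0,0,0.065,65],[0,0,0,0,-0.01,0.095,65],[0,0,0,0,-0.05,0.105,40],[0,0,0,0,-0.09,0.105,10],[0,0,0,0,-0.13,0.105,10],[0,0,0,0,-0.17,0.105,10],[0,0,0,0.004,-0.21,0.105,10],[0,0,0,0.008,-0.25,0.105,10],[0,0,0,0.008,-0.29,0.105,10]]';python3 -m crank '[[0,0,0,0,-0.04,0,10],[0,0,0,0.002,-0.08,0,10],[0,0,0,0.004,-0.12,0,10],[0,0,0,0.005,-0.16,0,10],[0,0,0,0.006,-0.2,0,10],[0,0,0,0.007,-0.24,0,10],[0,0,0,0.008,-0.28,0,10],[0,0,0,0.008,-0.29,0,10],[0,0,0,0.008,-0.29,0,10]]';python3 - <<'E'
from h import *
st();im,P,i=shot("wrist");cv2.imwrite("pics/w16.png",im);camera("wrist")
for d in pinpoint("wrist","pot"):print(np.round(d["position"],4),d["p"])
camera("top")
for d in pinpoint("top","pot"):print(np.round(d["position"],4),d["p"])
E
```

```text
t: 16.92
position: [0.5759, -0.035, 0.0807]
ee_rot: [0.0, -0.0, -0.707, 0.707]
force: [0.4, 0.4, -0.1]
width: 0.0824
t: 17.67
position: [0.5813, -0.3287, 0.0804]
ee_rot: [0.003, -0.002, -0.706, 0.708]
force: [-0.9, -0.7, -0.2]
width: 0.0821
t 17.6667 pos [ 0.5813 -0.3287  0.0804] y [-0.002 -0.003 -1.   ] z [-0.007 -1.     0.003] F [-0.9 -0.7 -0.2] w 0.0821 q [ 0.37  0.7   0.11  1.58 -0.09  0.87 -1.06]
[ 5.860e-01 -3.201e-01 -3.000e-04] 0.75
[ 0.4702 -0.3233  0.0019] 0.74
[ 0.5848 -0.3233  0.0031] 0.64
[ 0.5675  0.2618 -0.0009] 0.59
```

View pics/w16.png

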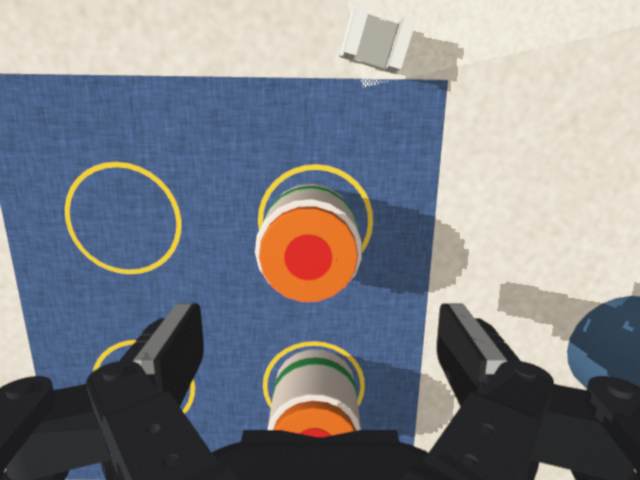

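```bash
python3 -m crank '[[0,0,0,0,0,-0.03,10],[0,0,0,0,0,-0.05,10],[0,0,0,0,0,-0.05,10]]'
```

```text
t: 18.17
position: [0.5815, -0.3184, 0.0268]
ee_rot: [-0.001, -0.003, 0.709, -0.706]
force: [-0.4, 0.4, -0.9]
width: 0.082
```

```bash
python3 -m crank '[[0,0,0,0.001,-0.003,0,10],[0,0,0,0.001,-0.003,-0.02,10],[0,0,0,0.001,-0.003,-0.035,10],[0,0,0,0.001,-0.003,-0.046,10],[0,0,0,0.001,-0.003,-0.052,10],[0,0,0,0.001,-0.003,-0.054,10],[0,0,0,0.001,-0.003,-0.054,10]]'; python3 -m crank '[[0,0,0,0,0,0,110],[0,0,0,0,0,0,110],[0,0,0,0,0,0,110],[0,0,0,0,0,0,110],[0,0,0,0,0,0,110],[0,0,0,0,0,0,110]]' 25;python3 - <<'E'
from h import *
st();im,P,i=shot("wrist");cv2.imwrite("pics/w17.png",im)
E
```

```text
t: 18.75
position: [0.5851, -0.3249, -0.0233]
ee_rot: [0.0, -0.0, 0.707, -0.707]
force: [-0.2, 0.1, 0.2]
width: 0.0823
t: 19.25
position: [0.5859, -0.3252, -0.0221]
ee_rot: [-0.001, -0.0, -0.707, 0.707]
force: [-1.5, 2.2, 6.2]
width: 0.0553
t 19.25 pos [ 0.5859 -0.3252 -0.0221] y [ 0.001 -0.    -1.   ] z [ 0.001 -1.     0.   ] F [-1.5  2.2  6.2] w 0.0553 q [ 0.38  0.85  0.09  1.59 -0.1   0.71 -1.05]
```

View pics/w17.png

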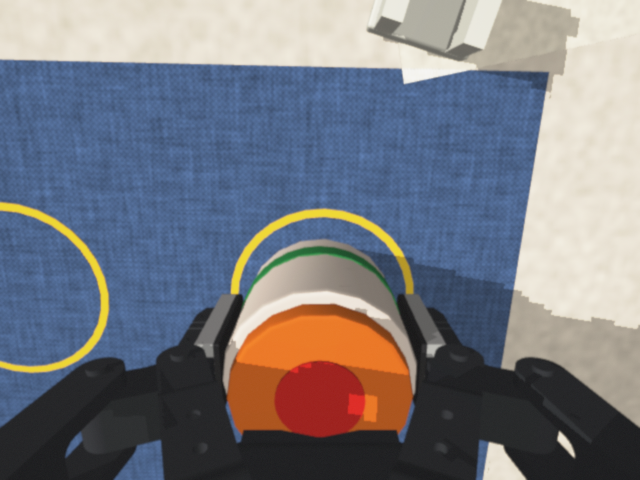

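```bash
python3 -m crank '[[0,0,0,-0.002,0.015,0,110],[0,0,0,-0.004,0.04,0,110],[0,0,0,-0.006,0.068,0,110],[0,0,0,-0.008,0.096,0,110],[0,0,0,-0.01,0.124,0,110],[0,0,0,-0.012,0.152,0,110],[0,0,0,-0.014,0.18,0,110],[0,0,0,-0.015,0.208,0,110],[0,0,0,-0.015,0.235,0,110],[0,0,0,-0.015,0.25,0,110]]';python3 -m crank '[[0,0,0,0,0.01,0,110],[0,0,0,0,0.035,0,110],[0,0,0,0,0.06,0,110],[0,0,0,0,0.085,0,110],[0,0,0,-0.001,0.11,0,110],[0,0,0,-0.001,0.135,0,110],[0,0,0,-0.002,0.16,0,110],[0,0,0,-0.002,0.185,0,110],[0,0,0,-0.002,0.205,0,110],[0,0,0,-0.002,0.205,0,110]]';python3 - <<'E'
from h import *
st();im,P,i=shot("wrist");cv2.imwrite("pics/w18.png",im)
E
```

```text
t: 20.13
position: [0.5714, -0.073, -0.0222]
ee_rot: [-0.002, 0.0, -0.707, 0.707]
force: [-0.3, -3.8, 4.2]
width: 0.0553
t: 20.97
position: [0.5692, 0.1354, -0.0221]
ee_rot: [0.003, -0.001, 0.708, -0.706]
force: [0.0, 5.1, 5.9]
width: 0.0554
t 20.9667 pos [ 0.5692  0.1354 -0.0221] y [ 0.003  0.003 -1.   ] z [ 0.006 -1.    -0.003] F [0.  5.1 5.9] w 0.0554 q [-0.41  0.75  0.13  1.83 -0.17  0.57 -1.73]
```

View pics/w18.png

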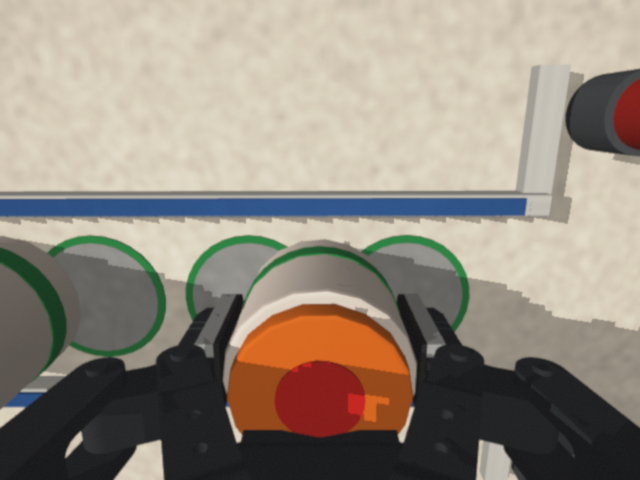

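```bash
python3 -m crank '[[0,0,0,0,0.015,0,110],[0,0,0,0,0.035,0,110],[0,0,0,0,0.049,0,110],[0,0,0,0,0.049,0,110],[0,0,0,0,0.049,0,110],[0,0,0,0,0.049,0,75],[0,0,0,0,0.049,0,75],[0,0,0,0,0.049,0.02,75],[0,0,0,0,0.049,0.05,75],[0,0,0,0,0.049,0.09,75]]';python3 -m crank '[[0,0,0,0,-0.02,0.02,50],[0,0,0,0,-0.06,0.02,10],[0,0,0,0,-0.1,0.02,10],[0,0,0,-0.01,-0.14,0.02,10],[0,0,0,-0.02,-0.18,0.02,10],[0,0,0,-0.03,-0.22,0.02,10],[0,0,0,-0.04,-0.26,0.02,10],[0,0,0,-0.05,-0.3,0.02,10],[0,0,0,-0.06,-0.34,0.02,10],[0,0,0,-0.07,-0.38,0.02,10]]';python3 - <<'E'
from h import *
st();im,P,i=shot("wrist");cv2.imwrite("pics/w19.png",im);camera("wrist")
for d in pinpoint("wrist","pot"):print(np.round(d["position"],4),d["p"])
im=camera("top");cv2.imwrite("pics/t19.png",im)
for d in pinpoint("top","pot"):print(np.round(d["position"],4),d["p"])
E
```

```text
t: 21.85
position: [0.5656, 0.1775, 0.0653]
ee_rot: [0.002, 0.002, -0.706, 0.708]
force: [-0.2, 0.1, -0.3]
width: 0.0602
t: 22.68
position: [0.4967, -0.2033, 0.0868]
ee_rot: [0.0, 0.0, -0.707, 0.707]
force: [0.8, 0.2, 0.4]
width: 0.0822
t 22.6833 pos [ 0.4967 -0.2033  0.0868] y [-0.001 -0.    -1.   ] z [-0. -1.  0.] F [0.8 0.2 0.4] w 0.0822 q [ 0.14  0.51  0.21  1.93 -0.15  0.71 -1.13]
[ 0.4685 -0.3265  0.    ] 0.96
[0.5674 0.1795 0.0016] 0.94
[ 0.4687 -0.325   0.0031] 0.82
[ 0.5709  0.2648 -0.0014] 0.74
```

View pics/t19.png

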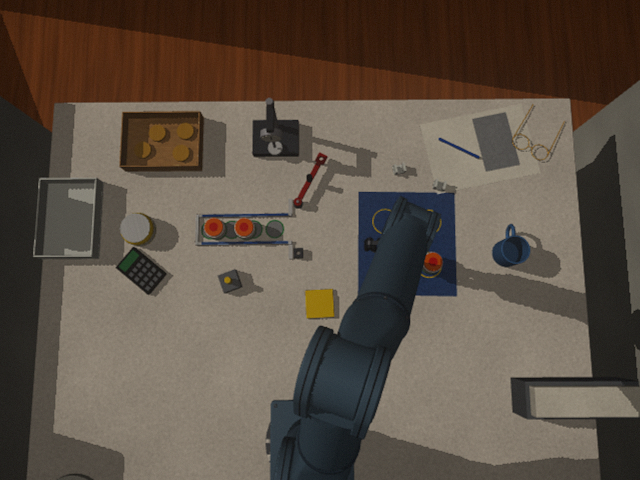

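```bash
python3 -m crank '[[0,0,0,-0.008,-0.035,0,10],[0,0,0,-0.016,-0.075,0,10],[0,0,0,-0.025,-0.11,0,10],[0,0,0,-0.028,-0.122,-0.01,10],[0,0,0,-0.028,-0.122,-0.03,10],[0,0,0,-0.028,-0.122,-0.05,10],[0,0,0,-0.028,-0.122,-0.05,10],[0,0,0,-0.028,-0.122,-0.05,10]]';python3 - <<'E'
from h import *
st();im,P,i=shot("wrist");cv2.imwrite("pics/w20.png",im);camera("wrist")
for d in pinpoint("wrist","pot"):print(np.round(d["position"],4),d["p"])
E
```

```text
t: 23.6
position: [0.4702, -0.3208, 0.036]
ee_rot: [0.0, -0.002, 0.708, -0.706]
force: [1.1, 0.8, 1.4]
width: 0.0819
t 23.6 pos [ 0.4702 -0.3208  0.036 ] y [-0.002  0.002 -1.   ] z [ 0.003 -1.    -0.002] F [1.1 0.8 1.4] w 0.0819 q [ 0.38  0.64  0.19  1.87 -0.19  0.66 -0.89]
[ 0.4705 -0.3243 -0.0016] 0.76
```

View pics/w20.png

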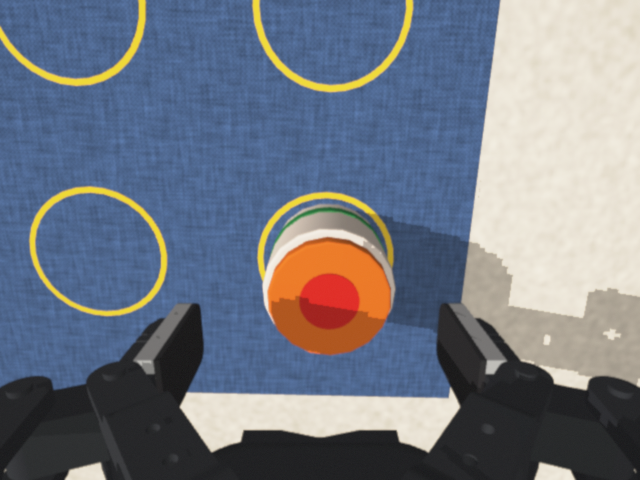

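Pot centred enough (lid at 329,298); shift y −3 mm and descend.

```bash
python3 -m crank '[[0,0,0,0,-0.002,-0.015,10],[0,0,0,0,-0.002,-0.035,10],[0,0,0,0,-0.002,-0.05,10],[0,0,0,0,-0.002,-0.057,10],[0,0,0,0,-0.002,-0.059,10],[0,0,0,0,-0.002,-0.059,10]]'; python3 -m crank '[[0,0,0,0,0,0,110],[0,0,0,0,0,0,110],[0,0,0,0,0,0,110],[0,0,0,0,0,0,110],[0,0,0,0,0,0,110],[0,0,0,0,0,0,110]]' 25;python3 - <<'E'
from h import *
st();im,P,i=shot("wrist");cv2.imwrite("pics/w21.png",im)
E
```

```text
t: 24.25
position: [0.4706, -0.3251, -0.0217]
ee_rot: [-0.0, 0.0, -0.707, 0.707]
force: [0.4, 0.1, -0.3]
width: 0.0818
t: 24.75
position: [0.471, -0.3255, -0.021]
ee_rot: [-0.001, -0.0, -0.707, 0.707]
force: [0.0, -1.2, 7.1]
width: 0.0553
t 24.75 pos [ 0.471  -0.3255 -0.021 ] y [ 0.002 -0.001 -1.   ] z [ 0.001 -1.     0.001] F [ 0.  -1.2  7.1] w 0.0553 q [ 0.4   0.73  0.16  1.87 -0.21  0.55 -0.87]
```

View pics/w21.png

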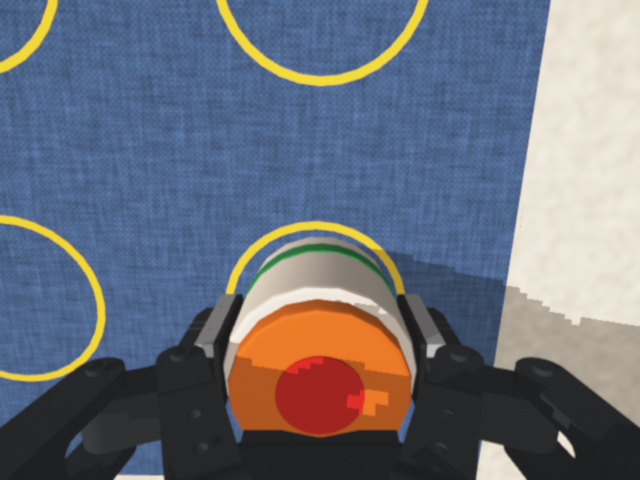

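```bash
python3 -m crank '[[0,0,0,0.005,0.012,0,110],[0,0,0,0.016,0.035,0,110],[0,0,0,0.028,0.06,0,110],[0,0,0,0.04,0.085,0,110],[0,0,0,0.052,0.11,0,110],[0,0,0,0.064,0.135,0,110],[0,0,0,0.076,0.16,0,110],[0,0,0,0.088,0.185,0,110],[0,0,0,0.097,0.21,0,110],[0,0,0,0.099,0.23,0,110]]';python3 -m crank '[[0,0,0,0,0.008,0,110],[0,0,0,0,0.015,0,110],[0,0,0,0,0.02,0,110],[0,0,0,0,0.02,0,110],[0,0,0,0,0.02,0,110]]';python3 - <<'E'
from h import *
st();im,P,i=shot("wrist");cv2.imwrite("pics/w22.png",im)
E
```

```text
t: 25.63
position: [0.5721, -0.0936, -0.0209]
ee_rot: [-0.002, -0.001, -0.707, 0.707]
force: [0.5, -3.6, 5.5]
width: 0.0552
t: 26.05
position: [0.5708, -0.0743, -0.0209]
ee_rot: [-0.002, -0.001, -0.707, 0.707]
force: [1.4, 0.5, 6.3]
width: 0.0554
t 26.05 pos [ 0.5708 -0.0743 -0.0209] y [ 0.003 -0.    -1.   ] z [ 0.001 -1.     0.   ] F [1.4 0.5 6.3] w 0.0554 q [-0.1   0.74  0.2   1.86 -0.26  0.56 -1.3 ]
```

View pics/w22.png

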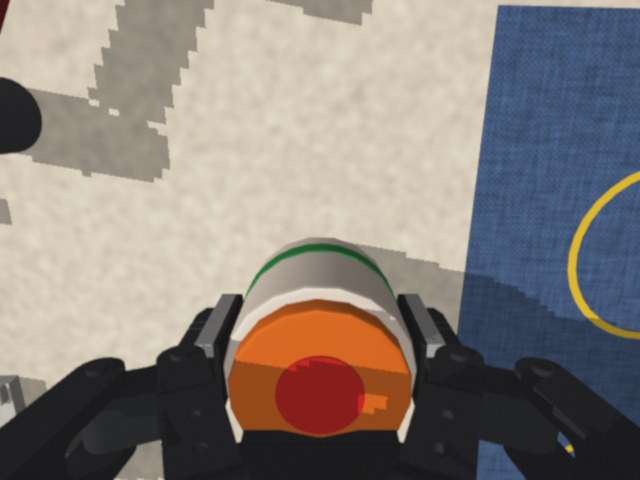

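```bash
python3 -m crank '[[0,0,0,0,0.012,0,110],[0,0,0,0,0.035,0,110],[0,0,0,0,0.06,0,110],[0,0,0,0,0.085,0,110],[0,0,0,0,0.105,0,110],[0,0,0,0,0.12,0,110],[0,0,0,0,0.13,0,110],[0,0,0,0,0.13,0,110]]';python3 - <<'E'
from h import *
st();im,P,i=shot("wrist");cv2.imwrite("pics/w23.png",im)
E
```

```text
t: 26.77
position: [0.5704, 0.0581, -0.021]
ee_rot: [0.002, -0.0, 0.708, -0.707]
force: [0.1, 3.7, 6.9]
width: 0.0555
t 26.7667 pos [ 0.5704  0.0581 -0.021 ] y [ 0.002  0.001 -1.   ] z [ 0.003 -1.    -0.001] F [0.1 3.7 6.9] w 0.0555 q [-0.34  0.74  0.22  1.87 -0.28  0.56 -1.51]
```

View pics/w23.png

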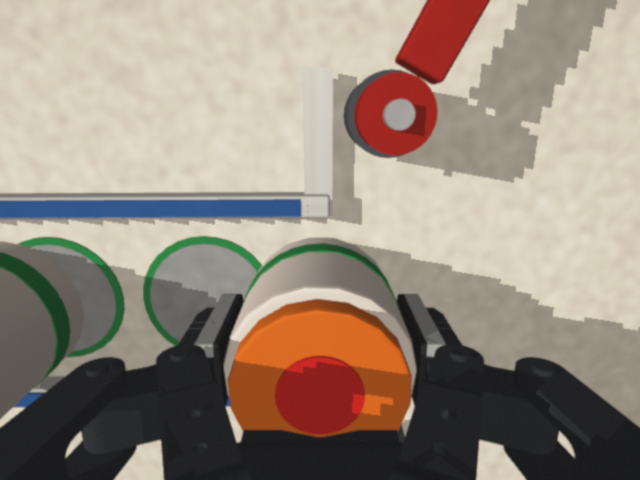

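```bash
python3 -m crank '[[0,0,0,0,0.012,0,110],[0,0,0,0,0.03,0,110],[0,0,0,0,0.043,0,110],[0,0,0,0,0.044,0,110],[0,0,0,0,0.044,0,110],[0,0,0,0,0.044,0,75],[0,0,0,0,0.044,0,75],[0,0,0,0,0.044,0.02,75],[0,0,0,0,0.044,0.05,75],[0,0,0,0,0.044,0.09,75]]';python3 -m crank '[[0,0,0,0,0,0.04,75],[0,0,0,0,-0.04,0.07,75],[0,0,0,0,-0.08,0.09,75],[0,0,0,0,-0.08,0.09,75],[0,0,0,0,-0.08,0.09,75]]';python3 - <<'E'
from h import *
st();im,P,i=shot("wrist");cv2.imwrite("pics/w24.png",im);camera("wrist")
for n in ("pot","gate_knob","gate_hole","lug_hole","pin","lane"):
  for d in pinpoint("wrist",n):print(n,np.round(d["position"],4),d["p"])
im=camera("top");cv2.imwrite("pics/t24.png",cv2.resize(im[145:295,190:350],None,fx=4,fy=4,interpolation=cv2.INTER_CUBIC))
for n in ("pot","gate_knob","gate_hole","lug_hole","pin"):
  for d in pinpoint("top",n):print(n,np.round(d["position"],4),d["p"])
E
```

```text
t: 27.65
position: [0.5663, 0.0987, 0.0664]
ee_rot: [0.002, 0.002, -0.707, 0.708]
force: [1.0, -0.2, 0.9]
width: 0.0601
t: 28.07
position: [0.5701, 0.0142, 0.1599]
ee_rot: [0.001, -0.003, -0.707, 0.708]
force: [-0.0, 0.4, -1.2]
width: 0.0605
t 28.0667 pos [0.5701 0.0142 0.1599] y [ 0.003 -0.001 -1.   ] z [-0.006 -1.     0.001] F [-0.   0.4 -1.2] w 0.0605 q [-0.37  0.46  0.35  1.81 -0.19  0.9  -1.51]
pot [0.5676 0.2636 0.003 ] 0.75
pot [ 0.5707  0.098  -0.0021] 0.63
pot [0.5674 0.1796 0.003 ] 0.63
lug_hole [0.4994 0.0363 0.0187] 0.83
lug_hole [0.4242 0.2201 0.0029] 0.39
pot [ 0.5665  0.1808 -0.0009] 0.89
pot [ 0.5679  0.2678 -0.0013] 0.79
gate_knob [ 0.6916 -0.3612  0.0035] 0.72
gate_knob [0.7056 0.0017 0.0676] 0.52
gate_hole [ 0.7667 -0.0324  0.0319] 0.41
pin [ 4.226e-01  2.212e-01 -1.000e-04] 0.38
```

View pics/w24.png

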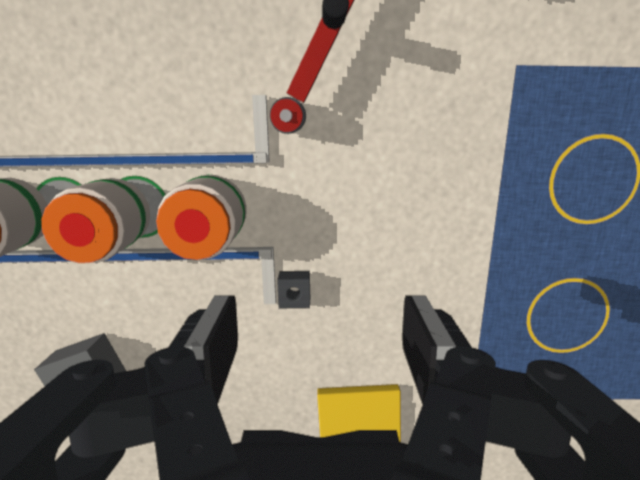

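View pics/t24.png

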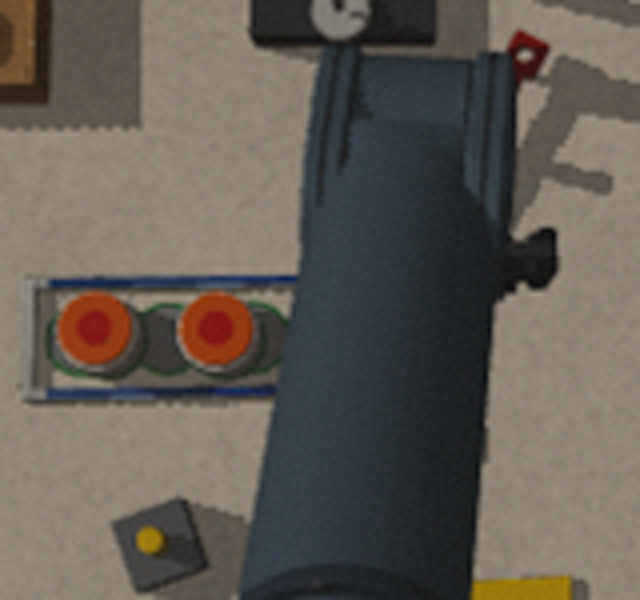

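```bash
python3 -m crank '[[0,0,90,0.1,-0.02,0,130],[0,0,90,0.1,-0.02,0,130],[0,0,90,0.1,-0.02,0,130],[0,0,90,0.1,-0.02,0,130],[0,0,90,0.1,-0.02,0,130],[0,0,90,0.1,-0.02,0,130],[0,0,90,0.1,-0.02,0,130],[0,0,90,0.1,-0.02,0,130],[0,0,90,0.1,-0.02,0,130],[0,0,90,0.1,-0.02,0,130]]' 30;python3 -m crank '[[0,0,18.4,0,0,0,130],[0,0,18.4,0,0,0,130],[0,0,18.4,0,0,0,130],[0,0,18.4,0,0,0,130],[0,0,18.4,0,0,0,130]]';python3 - <<'E'
from h import *
st();im,P,i=shot("wrist");cv2.imwrite("pics/w25.png",im)
for n in ("gate_knob","gate_hole"):
  for d in pinpoint("wrist",n):print(n,np.round(d["position"],4),d["p"])
E
```

```text
t: 29.6
position: [0.6691, -0.0012, 0.1578]
ee_rot: [-0.416, 0.416, -0.572, 0.572]
force: [-0.2, -0.2, 0.6]
width: 0.0417
t: 30.02
position: [0.6691, -0.0012, 0.1578]
ee_rot: [0.5, -0.5, 0.501, -0.5]
force: [0.7, -0.6, 0.5]
width: 0.0419
t 30.0167 pos [ 0.6691 -0.0012  0.1578] y [-0.  0. -1.] z [ 1.    -0.002 -0.   ] F [ 0.7 -0.6  0.5] w 0.0419 q [-0.04  0.61 -0.04  1.52  0.02  1.01 -0.09]
gate_knob [0.704  0.0027 0.0655] 0.82
gate_knob [ 0.7662 -0.0284  0.0324] 0.17
gate_hole [ 0.7643 -0.0301  0.0304] 0.67
```

View pics/w25.png

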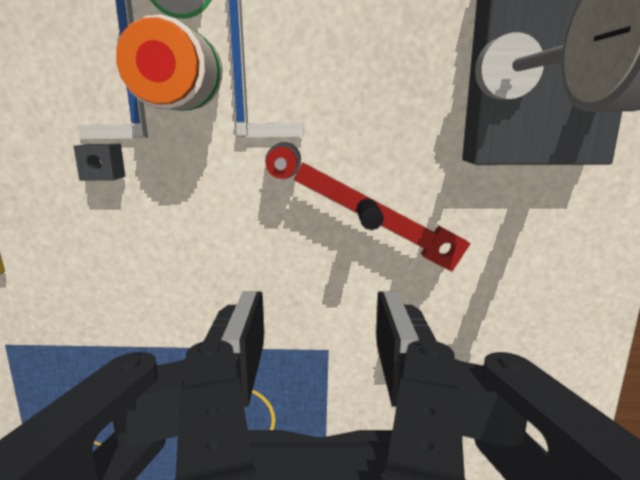

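Run:
```python
from h import *
T,s=pose();i=camera_info("wrist");P=T@np.array(i["hand_eye"])
for n,u,v,z in[("knobtop",371,217,.067),("hinge",281,162,.033),("hole",446,248,.032),("lug",95,161,.02),("microcorner",475,160,.02)]:print(n,np.round(px2w(u,v,z,P,i),4))
```

```text
knobtop [0.703  0.0061 0.067 ]
hinge [0.6421 0.0381 0.033 ]
hole [ 0.7648 -0.0264  0.032 ]
lug [0.5035 0.0376 0.02  ]
microcorner [0.7844 0.038  0.02  ]
```

```bash
python3 -m crank '[[0,0,0,0.034,0.006,-0.02,130],[0,0,0,0.034,0.006,-0.06,130],[0,0,0,0.034,0.006,-0.09,130],[0,0,0,0.034,0.006,-0.1,130],[0,0,0,0.034,0.006,-0.1,130],[0,0,0,0.034,0.006,-0.1,130]]';python3 - <<'E'
from h import *
st();im,P,i=shot("wrist");cv2.imwrite("pics/w26.png",im)
E
```

```text
t: 30.67
position: [0.7036, 0.0049, 0.0587]
ee_rot: [0.5, -0.5, 0.5, -0.5]
force: [0.9, -0.1, 1.7]
width: 0.0424
t 30.6667 pos [0.7036 0.0049 0.0587] y [ 0.001 -0.    -1.   ] z [1.    0.    0.001] F [ 0.9 -0.1  1.7] w 0.0424 q [-0.05  0.78 -0.03  1.47  0.03  0.89 -0.09]
```

View pics/w26.png

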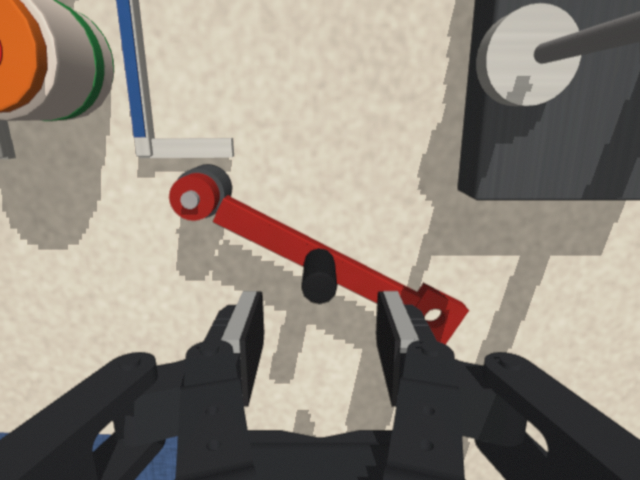

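```bash
python3 -m crank '[[0,0,0,0,0,-0.02,130],[0,0,0,0,0,-0.035,130],[0,0,0,0,0,-0.045,130],[0,0,0,0,0,-0.046,130],[0,0,0,0,0,-0.046,200],[0,0,0,0,0,-0.046,220],[0,0,0,0,0,-0.046,220],[0,0,0,0,0,-0.046,220],[0,0,0,0,0,-0.046,220]]' 25;python3 - <<'E'
from h import *
st();im,P,i=shot("wrist");cv2.imwrite("pics/w27.png",im)
E
```

```text
t: 31.47
position: [0.7037, 0.0053, 0.0129]
ee_rot: [0.501, -0.5, 0.5, -0.5]
force: [-1.8, 0.9, 4.4]
width: 0.015
t 31.4667 pos [0.7037 0.0053 0.0129] y [ 0.001  0.    -1.   ] z [1.    0.001 0.001] F [-1.8  0.9  4.4] w 0.015 q [-0.05  0.84 -0.03  1.48  0.03  0.82 -0.09]
```

View pics/w27.png

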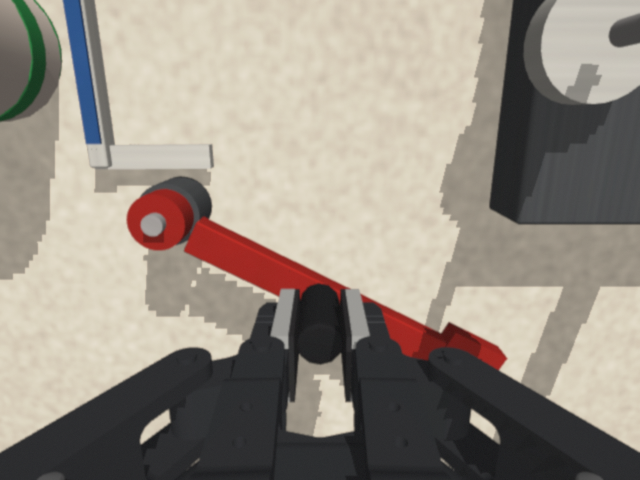

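```bash
python3 -c "
import numpy as np
for k in range(1,12):
  a=np.radians(-27.2-k*15.28 if k<=10 else -182); print(k,np.round([.0705*np.cos(a)-.0627,.0705*np.sin(a)+.0322],4).tolist())"
```

```text
1 [-0.0107, -0.0154]
2 [-0.0251, -0.0274]
3 [-0.0421, -0.0352]
4 [-0.0606, -0.0383]
5 [-0.0793, -0.0363]
6 [-0.0967, -0.0295]
7 [-0.1118, -0.0184]
8 [-0.1234, -0.0036]
9 [-0.1307, 0.0136]
10 [-0.1332, 0.0322]
11 [-0.1332, 0.0347]
```

```bash
python3 -m crank '[[0,0,0,-0.005,-0.008,0,220],[0,0,0,-0.011,-0.015,0,220],[0,0,0,-0.025,-0.027,0,220],[0,0,0,-0.042,-0.035,0,220],[0,0,0,-0.061,-0.038,0,220],[0,0,0,-0.079,-0.036,0,220],[0,0,0,-0.097,-0.03,0,220],[0,0,0,-0.097,-0.03,0,220]]';python3 - <<'E'
from h import *
st();im,P,i=shot("wrist");cv2.imwrite("pics/w28.png",im)
E
```

```text
t: 32.18
position: [0.6029, -0.0279, 0.0127]
ee_rot: [-0.498, 0.501, -0.5, 0.5]
force: [-3.6, -6.4, 8.4]
width: 0.015
t 32.1833 pos [ 0.6029 -0.0279  0.0127] y [-0.003 -0.003 -1.   ] z [ 1.    -0.001 -0.003] F [-3.6 -6.4  8.4] w 0.015 q [-0.    0.71 -0.04  1.77  0.04  0.67 -0.07]
```

View pics/w28.png

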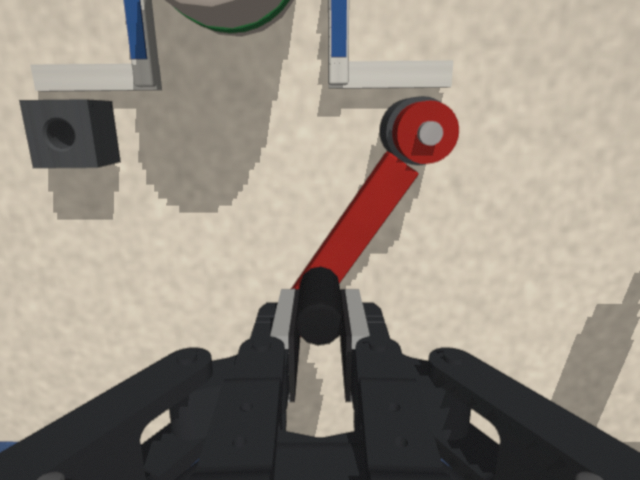

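```bash
python3 -m crank '[[0,0,0,-0.007,0.005,0,220],[0,0,0,-0.015,0.012,0,220],[0,0,0,-0.021,0.019,0,220],[0,0,0,-0.026,0.026,0,220],[0,0,0,-0.031,0.034,0,220],[0,0,0,-0.034,0.044,0,220],[0,0,0,-0.035,0.053,0,220],[0,0,0,-0.036,0.06,0,220],[0,0,0,-0.036,0.063,0,220],[0,0,0,-0.036,0.064,0,220]]';python3 - <<'E'
from h import *
st();im,P,i=shot("wrist");cv2.imwrite("pics/w29.png",im)
E
```

```text
t: 33.07
position: [0.5716, 0.0357, 0.0126]
ee_rot: [-0.499, 0.5, -0.498, 0.502]
force: [2.9, -11.2, 7.4]
width: 0.015
t 33.0667 pos [0.5716 0.0357 0.0126] y [ 0.002 -0.004 -1.   ] z [ 1.    -0.     0.002] F [  2.9 -11.2   7.4] w 0.015 q [-0.12  0.67 -0.03  1.86  0.04  0.61 -0.18]
```

View pics/w29.png

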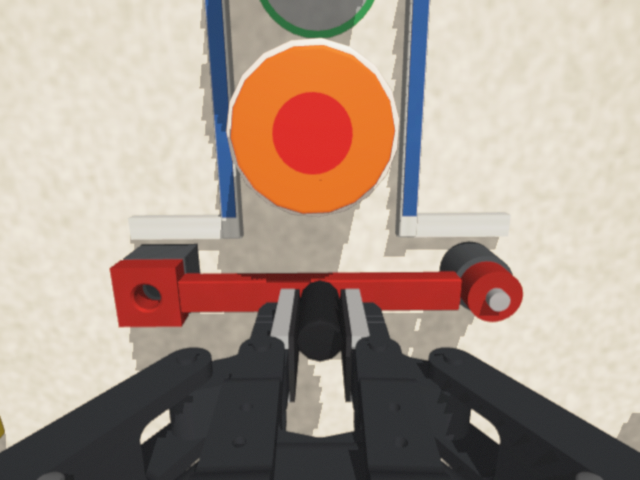

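```bash
python3 -m crank '[[0,0,0,0,0.001,0,220],[0,0,0,0,0.001,0,220],[0,0,0,0,0.001,0,220]]';python3 - <<'E'
from h import *
st();T,s=pose();im,P,i=shot("wrist")
for n,u,v,z in[("hinge",492,297,.033),("hole",147,293,.032)]:print(n,np.round(px2w(u,v,z,P,i),4))
for n in ("gate_hole","lug_hole"):
  for d in pinpoint("wrist",n):print(n,np.round(d["position"],4),d["p"])
E
```

```text
t: 33.37
position: [0.5715, 0.0356, 0.0126]
ee_rot: [-0.499, 0.5, -0.499, 0.502]
force: [3.2, -11.3, 7.1]
width: 0.0153
t 33.3667 pos [0.5715 0.0356 0.0126] y [ 0.002 -0.005 -1.   ] z [ 1.    -0.002  0.002] F [  3.2 -11.3   7.1] w 0.0153 q [-0.12  0.67 -0.03  1.86  0.04  0.62 -0.18]
hinge [0.6407 0.0368 0.033 ]
hole [0.5025 0.0385 0.032 ]
gate_hole [0.5002 0.0342 0.031 ] 0.65
lug_hole [0.5021 0.035  0.0164] 0.91
```

```bash
python3 -m crank '[[0,0,0,0,0,0,170],[0,0,0,0,0,0,140],[0,0,0,0,0,0.03,130],[0,0,0,0,0,0.06,130],[0,0,0,-0.02,0.01,0.095,130],[0,0,0,-0.05,0.04,0.105,130],[0,0,0,-0.08,0.08,0.105,130],[0,0,0,-0.11,0.11,0.105,130],[0,0,0,-0.14,0.145,0.105,130],[0,0,0,-0.148,0.17,0.105,130]]';python3 -m crank '[[0,0,0,0,0,0,130],[0,0,0,0,0,0,130]]';python3 - <<'E'
from h import *
st();im,P,i=shot("wrist");cv2.imwrite("pics/w30.png",im)
for n in ("gate_hole","lug_hole","pin","pin_block"):
  for d in pinpoint("wrist",n):print(n,np.round(d["position"],4),d["p"])
E
```

```text
t: 34.35
position: [0.4175, 0.2105, 0.1162]
ee_rot: [-0.499, 0.502, -0.5, 0.499]
force: [0.8, 1.0, 0.0]
width: 0.042
t: 34.52
position: [0.4194, 0.213, 0.1165]
ee_rot: [-0.502, 0.503, -0.499, 0.497]
force: [1.2, -0.1, 0.4]
width: 0.0417
t 34.5167 pos [0.4194 0.213  0.1165] y [-0.002  0.    -1.   ] z [ 1.     0.009 -0.002] F [ 1.2 -0.1  0.4] w 0.0417 q [-0.48  0.36 -0.1   2.06  0.05  0.72 -0.61]
pin [0.4224 0.2211 0.0021] 0.75
pin_block [0.4242 0.2166 0.0031] 0.92
```

View pics/w30.png

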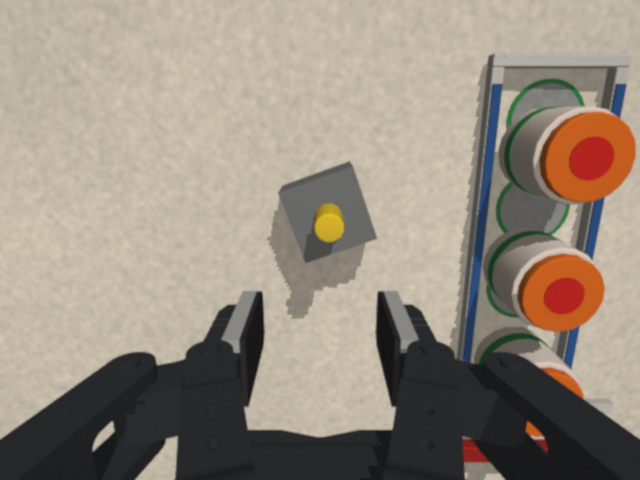

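```bash
python3 - <<'E'
from h import *
T,s=pose();i=camera_info("wrist");P=T@np.array(i["hand_eye"])
print(np.round(px2w(329,227,.06,P,i),4))
E
python3 -m crank '[[0,0,0,0.004,0.01,-0.02,130],[0,0,0,0.004,0.01,-0.045,130],[0,0,0,0.004,0.01,-0.055,130],[0,0,0,0.004,0.01,-0.055,130],[0,0,0,0.004,0.01,-0.055,130]]';python3 - <<'E'
from h import *
st();im,P,i=shot("wrist");cv2.imwrite("pics/w31.png",im)
E
```

```text
[0.4281 0.2183 0.06  ]
t: 35.18
position: [0.426, 0.2189, 0.0617]
ee_rot: [-0.499, 0.501, -0.5, 0.5]
force: [-0.3, 0.4, 0.3]
width: 0.0418
t 35.1833 pos [0.426  0.2189 0.0617] y [-0.001 -0.001 -1.   ] z [ 1.    -0.    -0.001] F [-0.3  0.4  0.3] w 0.0418 q [-0.49  0.47 -0.09  2.07  0.07  0.6  -0.64]
```

View pics/w31.png

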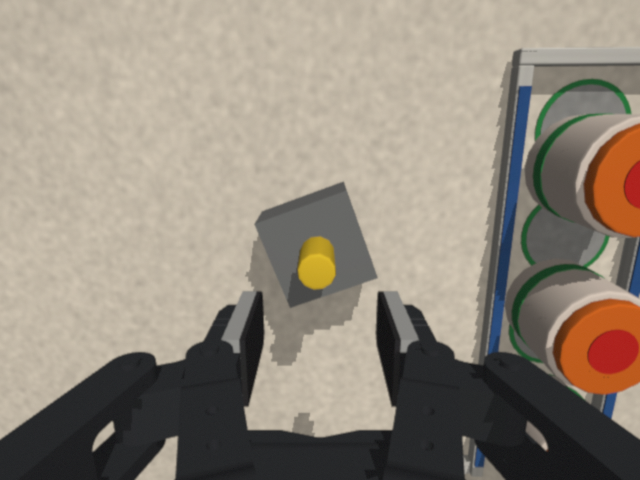

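Run:
```python
from h import *
T,s=pose();i=camera_info("wrist");P=T@np.array(i["hand_eye"])
print(np.round(px2w(316,269,.06,P,i),4),np.round(px2w(319,307,.03,P,i),4))
```

```text
[0.4252 0.224  0.06  ] [0.4265 0.1907 0.03  ]
```

```bash
python3 -m crank '[[0,0,0,-0.001,0.004,-0.02,130],[0,0,0,-0.001,0.004,-0.04,130],[0,0,0,-0.001,0.004,-0.052,130],[0,0,0,-0.001,0.004,-0.057,130],[0,0,0,-0.001,0.004,-0.057,130],[0,0,0,-0.001,0.004,-0.057,200],[0,0,0,-0.001,0.004,-0.057,220],[0,0,0,-0.001,0.004,-0.057,220],[0,0,0,-0.001,0.004,-0.057,220],[0,0,0,-0.001,0.004,-0.057,220]]' 30;python3 - <<'E'
from h import *
st();im,P,i=shot("wrist");cv2.imwrite("pics/w32.png",im)
E
```

```text
t: 36.07
position: [0.4261, 0.2244, 0.0061]
ee_rot: [0.501, -0.499, 0.5, -0.5]
force: [-0.7, -0.4, 7.0]
width: 0.0169
t 36.0667 pos [0.4261 0.2244 0.0061] y [ 0.002  0.001 -1.   ] z [1.    0.001 0.002] F [-0.7 -0.4  7. ] w 0.0169 q [-0.52  0.58 -0.08  2.09  0.09  0.47 -0.66]
```

View pics/w32.png

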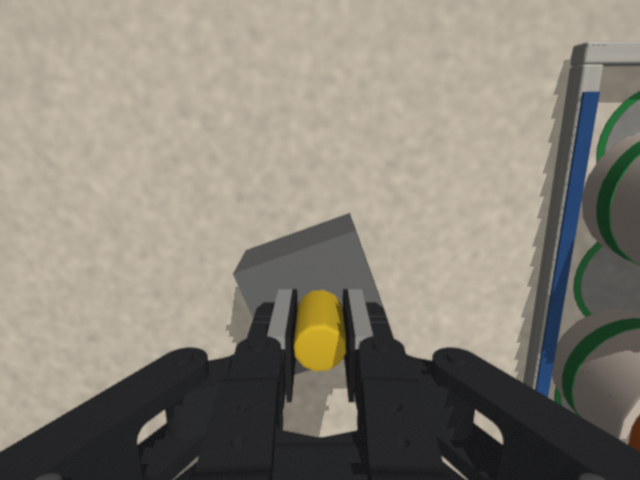

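```bash
python3 -m crank '[[0,0,0,0,0,0.01,220],[0,0,0,0,0,0.035,220],[0,0,0,0,0,0.065,220],[0,0,0,0,-0.02,0.07,220],[0,0,0,0,-0.055,0.07,220],[0,0,0,0.01,-0.09,0.07,220],[0,0,0,0.025,-0.12,0.07,220],[0,0,0,0.045,-0.15,0.07,220],[0,0,0,0.065,-0.175,0.07,220],[0,0,0,0.0755,-0.188,0.07,220]]';python3 -m crank '[[0,0,0,0,0,-0.01,220],[0,0,0,0,0,-0.02,220],[0,0,0,0,0,-0.025,220],[0,0,0,0,0,-0.025,220]]';python3 - <<'E'
from h import *
st();im,P,i=shot("wrist");cv2.imwrite("pics/w33.png",im)
for n in ("gate_hole","lug_hole","pin"):
  for d in pinpoint("wrist",n):print(n,np.round(d["position"],4),d["p"])
E
```

```text
t: 36.95
position: [0.5031, 0.0316, 0.0761]
ee_rot: [-0.499, 0.499, -0.5, 0.502]
force: [-1.0, -0.6, 0.0]
width: 0.0167
t: 37.28
position: [0.4986, 0.0372, 0.0486]
ee_rot: [-0.5, 0.502, -0.5, 0.498]
force: [-0.2, -0.9, -0.8]
width: 0.0172
t 37.2833 pos [0.4986 0.0372 0.0486] y [-0.003  0.    -1.   ] z [ 1.     0.003 -0.003] F [-0.2 -0.9 -0.8] w 0.0172 q [-0.11  0.52 -0.07  2.03  0.06  0.6  -0.21]
gate_hole [0.5043 0.036  0.0336] 0.6
gate_hole [ 0.3658 -0.0223  0.0033] 0.58
lug_hole [0.4989 0.0338 0.02  ] 0.83
lug_hole [ 0.3652 -0.0197  0.0007] 0.18
pin [0.4973 0.0353 0.0431] 0.88
pin [0.5733 0.0346 0.0664] 0.21
pin [ 0.3644 -0.0226 -0.002 ] 0.17
```

View pics/w33.png

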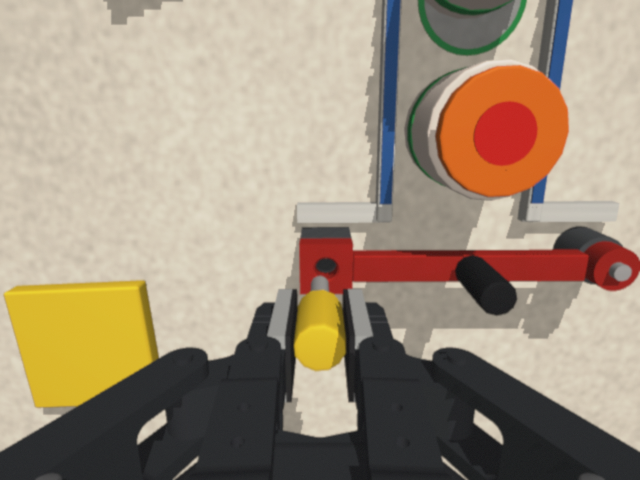

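```bash
python3 -m crank '[[0,0,0,0,0,0,220],[0,0,0,0,0,0,220],[0,0,0,0,0,0,220]]';python3 - <<'E'
from h import *
st();im,P,i=shot("wrist");cv2.imwrite("pics/w34.png",cv2.resize(im[220:320,270:390],None,fx=6,fy=6,interpolation=cv2.INTER_CUBIC))
E
```

```text
t: 37.73
position: [0.5008, 0.0361, 0.0501]
ee_rot: [0.5, -0.5, 0.5, -0.5]
force: [-0.5, -0.4, -0.0]
width: 0.0169
t 37.7333 pos [0.5008 0.0361 0.0501] y [ 0.  0. -1.] z [1.    0.001 0.   ] F [-0.5 -0.4 -0. ] w 0.0169 q [-0.11  0.52 -0.07  2.03  0.06  0.6  -0.21]
```

View pics/w34.png

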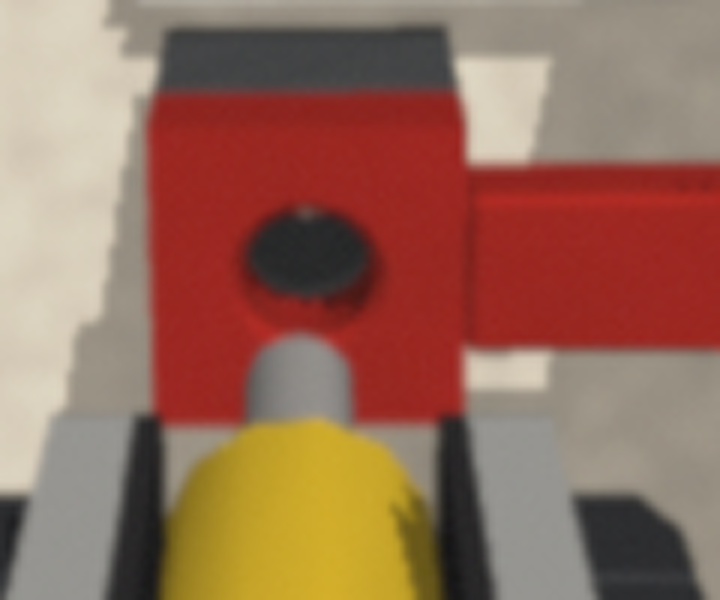

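Run:
```python
from h import *
T,s=pose();i=camera_info("wrist");P=T@np.array(i["hand_eye"])
print(np.round(px2w(321.7-.4,265-.4,.032,P,i),4))
for z in(.045,.05,.055):print(np.round(px2w(319.6,283.6,z,P,i),4))
```

```text
[0.5019 0.0369 0.032 ]
[0.501  0.0324 0.045 ]
[0.501  0.0345 0.05  ]
[0.501  0.0366 0.055 ]
```

```bash
python3 -m crank '[[0,0,0,0.001,0.002,-0.005,220],[0,0,0,0.001,0.002,-0.01,220],[0,0,0,0.001,0.002,-0.01,220],[0,0,0,0.001,0.002,-0.01,220]]';python3 - <<'E'
from h import *
st();im,P,i=shot("wrist");cv2.imwrite("pics/w35.png",cv2.resize(im[220:320,270:390],None,fx=6,fy=6,interpolation=cv2.INTER_CUBIC))
E
```

```text
t: 38.12
position: [0.5012, 0.0379, 0.0393]
ee_rot: [-0.5, 0.501, -0.5, 0.5]
force: [0.1, 0.3, 0.3]
width: 0.0169
t 38.1167 pos [0.5012 0.0379 0.0393] y [-0.001 -0.    -1.   ] z [ 1.     0.001 -0.001] F [0.1 0.3 0.3] w 0.0169 q [-0.11  0.54 -0.06  2.03  0.06  0.58 -0.22]
```

View pics/w35.png

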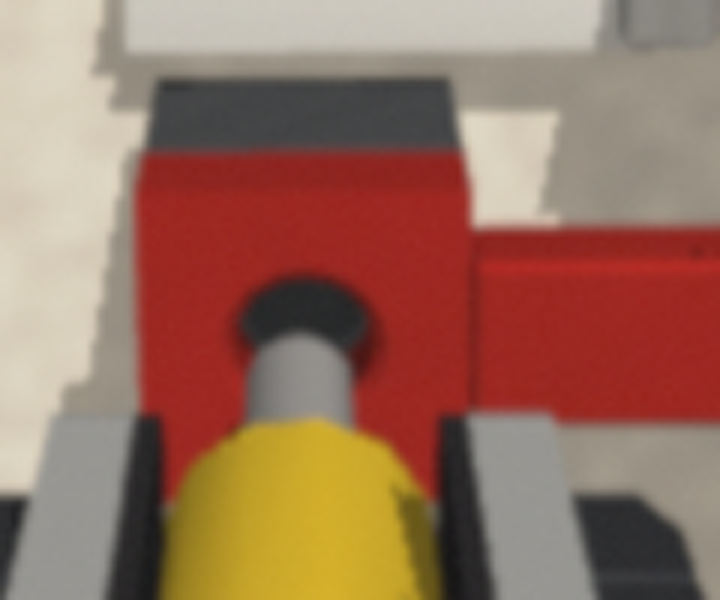

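Run:
```python
from h import *
T,s=pose();i=camera_info("wrist");P=T@np.array(i["hand_eye"])
f=lambda u,v,z:np.round(px2w(270+(u+.5)/6-.5,220+(v+.5)/6-.5,z,P,i),4)
print("hole",f(308,340,.032),"tab",f(138,184,.032),f(468,184,.032)); print("pin",f(300,384,.0395),f(300,384,.0365))
print("TCP",T[:3,3])
```

```text
hole [0.5022 0.0369 0.032 ] tab [0.4892 0.0497 0.032 ] [0.5144 0.0497 0.032 ]
pin [0.5016 0.0364 0.0395] [0.5016 0.0351 0.0365]
TCP [0.50140519 0.03790416 0.03955931]
```

```bash
python3 -m crank '[[0,0,0,0.0005,0.0008,-0.002,220],[0,0,0,0.0005,0.0008,-0.005,220],[0,0,0,0.0005,0.0008,-0.008,220],[0,0,0,0.0005,0.0008,-0.008,220]]';python3 - <<'E'
from h import *
st();im,P,i=shot("wrist");cv2.imwrite("pics/w36.png",cv2.resize(im[220:320,270:390],None,fx=6,fy=6,interpolation=cv2.INTER_CUBIC))
E
```

```text
t: 38.5
position: [0.5017, 0.0387, 0.0313]
ee_rot: [-0.5, 0.501, -0.5, 0.5]
force: [1.0, -0.5, -0.5]
width: 0.0173
t 38.5 pos [0.5017 0.0387 0.0313] y [-0.001 -0.    -1.   ] z [ 1.     0.001 -0.001] F [ 1.  -0.5 -0.5] w 0.0173 q [-0.12  0.56 -0.06  2.03  0.06  0.56 -0.22]
```

View pics/w36.png

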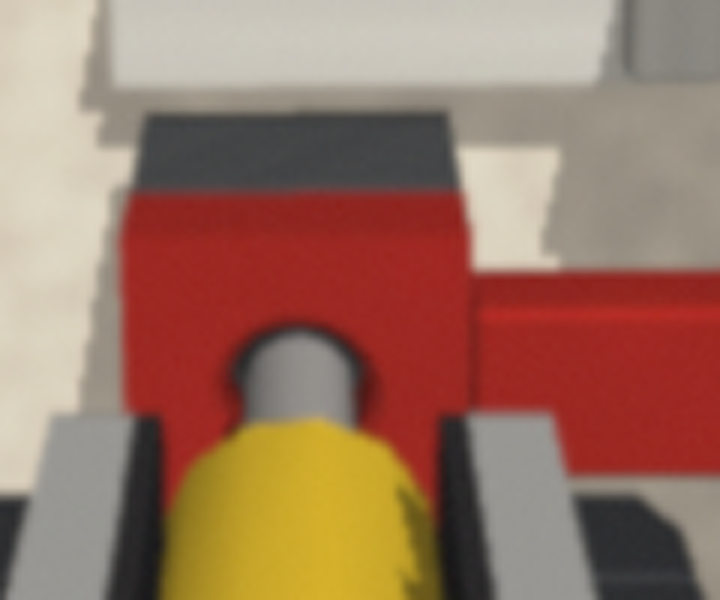

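```bash
python3 -m crank '[[0,0,0,0,0,-0.004,220],[0,0,0,0,0,-0.008,220],[0,0,0,0,0,-0.01,220],[0,0,0,0,0,-0.01,220]]';python3 -m crank '[[0,0,0,0,0,-0.003,220],[0,0,0,0,0,-0.006,220],[0,0,0,0,0,-0.008,220],[0,0,0,0,0,-0.01,220],[0,0,0,0,0,-0.01,220]]';python3 - <<'E'
from h import *
st();im,P,i=shot("wrist");cv2.imwrite("pics/w37.png",cv2.resize(im[220:360,250:410],None,fx=5,fy=4.2,interpolation=cv2.INTER_CUBIC))
E
```

```text
t: 38.88
position: [0.5017, 0.0387, 0.0213]
ee_rot: [-0.5, 0.501, -0.5, 0.5]
force: [0.5, -0.3, -1.4]
width: 0.0169
t: 39.3
position: [0.5019, 0.0387, 0.0115]
ee_rot: [-0.5, 0.5, -0.5, 0.5]
force: [0.1, 0.8, -0.6]
width: 0.0169
t 39.3 pos [0.5019 0.0387 0.0115] y [-0.001 -0.    -1.   ] z [ 1.     0.001 -0.001] F [ 0.1  0.8 -0.6] w 0.0169 q [-0.12  0.59 -0.06  2.03  0.07  0.52 -0.23]
```

View pics/w37.png

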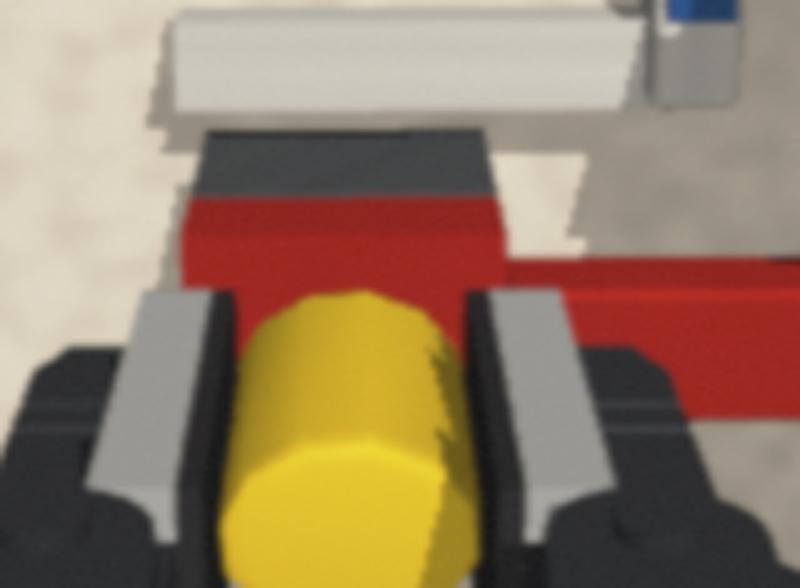

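Almost home; the last ~4 mm.

```bash
python3 -m crank '[[0,0,0,0,0,-0.002,220],[0,0,0,0,0,-0.0035,220],[0,0,0,0,0,-0.0035,220]]';python3 -m crank '[[0,0,0,0,0,-0.001,220],[0,0,0,0,0,-0.001,220]]'
```

```text
t: 39.6
position: [0.5022, 0.0388, 0.0082]
ee_rot: [0.5, -0.5, 0.5, -0.5]
force: [-0.3, 0.2, 0.5]
width: 0.0166
t: 39.77
position: [0.5023, 0.0387, 0.0079]
ee_rot: [-0.5, 0.5, -0.5, 0.5]
force: [-1.3, -0.5, 7.4]
width: 0.0167
```

```bash
python3 -m crank '[[0,0,0,0,0,0,190],[0,0,0,0,0,0,160],[0,0,0,0,0,0,150],[0,0,0,0,0,0.02,150],[0,0,0,0,0,0.05,150],[0,0,0,0,0,0.09,150],[0,0,0,-0.03,0,0.12,150],[0,0,0,-0.06,0,0.14,150],[0,0,0,-0.07,-0.01,0.15,150],[0,0,0,-0.07,-0.01,0.15,150]]';python3 - <<'E'
from h import *
st();im,P,i=shot("wrist");cv2.imwrite("pics/w38.png",im)
for n in ("pin","pot"):
  for d in pinpoint("wrist",n):print(n,np.round(d["position"],4),d["p"])
im=camera("top");cv2.imwrite("pics/t38.png",im)
for n in ("pot","pin"):
  for d in pinpoint("top",n):print(n,np.round(d["position"],4),d["p"])
im=camera("scene");cv2.imwrite("pics/s38.png",cv2.resize(im[240:340,270:480],None,fx=3.8,fy=3.8,interpolation=cv2.INTER_CUBIC))
E
```

```text
t: 40.6
position: [0.431, 0.0274, 0.1593]
ee_rot: [-0.5, 0.5, -0.499, 0.501]
force: [0.5, 0.0, -0.0]
width: 0.035
t 40.6 pos [0.431  0.0274 0.1593] y [ 0.002 -0.001 -1.   ] z [ 1.    -0.     0.002] F [ 0.5  0.  -0. ] w 0.035 q [-0.1   0.23 -0.08  2.12  0.03  0.79 -0.2 ]
pin [0.5003 0.0383 0.0051] 0.63
pot [5.714e-01 1.004e-01 4.000e-04] 0.73
pot [ 0.5697  0.2649 -0.0026] 0.93
pot [0.5665 0.1    0.0029] 0.62
pot [0.5687 0.18   0.0019] 0.55
pin [ 0.7402 -0.2503 -0.004 ] 0.35
```

View pics/w38.png

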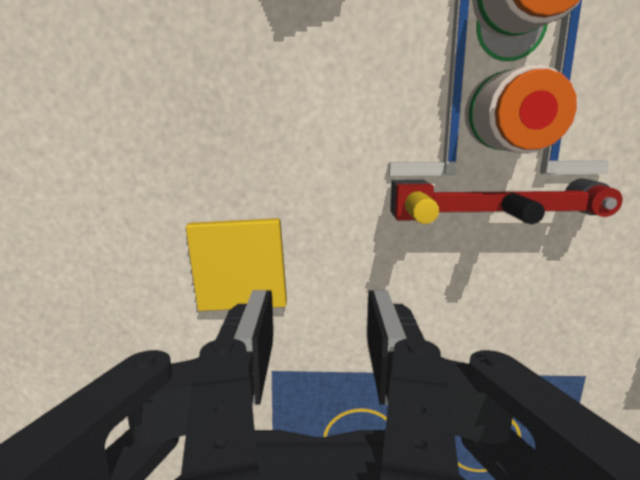

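View pics/t38.png

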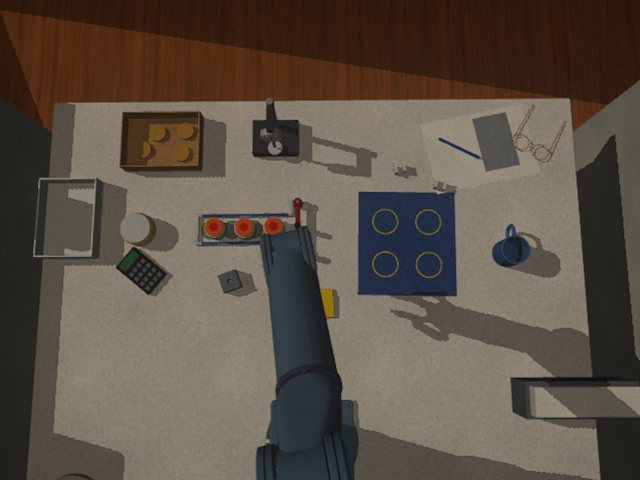

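View pics/s38.png

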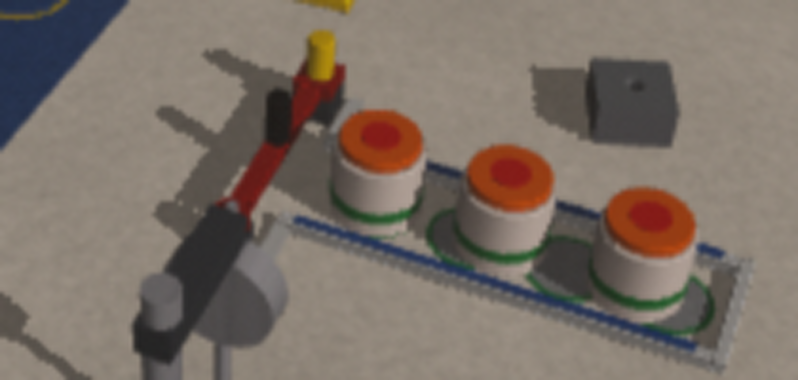

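```bash
python3 -c "
from plant import *
print(hand_in())"
```

```text
the job is handed in; nothing more can be done
None
```

The job is done and handed in at about 40.7 s of the 210 s allowed. The hand-in reports no verdict, so the checks below are the only evidence.

**What I did:** There were three pots on the mat today. I pressed each lid to its hard stop, then gripped each pot low across the body and slid it along the desk into the lane. After that I pinched the gate knob and swung the gate to its stop, then lowered the lock pin through the gate and lug.

**Last checks:**
- **Pots:** all three stand upright in the lane. Their centres are about 45, 125 and 210 mm past the mouth, within about 4 mm of its middle line.
- **Lids:** all three stopped at the same height, against 30–40 N of force.
- **Gate:** it stopped hard, with about 11 N pushing back.
- **Pin:** the head rests on the gate, and the tip is estimated at 4–5 mm above the desk.
- **Bystanders:** they look unmoved in the top picture, and the gripper is clear of everything.

**What disagreed:**
- **Finger height:** the closed fingertips were really about 31 mm above the reported TCP. I set all heights by contact and camera instead.
- **Lid friction:** the expected 5 N while the lids moved never showed clearly in the force readings; only the hard stop did.
- **One bad press:** the first press on one pot (the first I slid in) landed off-centre with about 20 N of sideways force. I pressed it again nearer the centre, and it reached the same stop height as the others.

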